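# Dress the counter display case

## Robot

A 6-joint arm with a two-finger parallel gripper is mounted at the origin on a cart in front of the work surface, level with it; the furniture and walls round the work are solid. World frame = base frame: x ahead of the robot, y to its left, z up, the work surface at z = 0. Lengths are in m, angles in rad, forces in N, time in s.
With the tool pointing down it reaches from about 0.375 to 0.9 m from the base axis. Payload 3.1 kg.
Tool frame: the origin (TCP) lies on the centre line of the jaws, within the pads' length; the fingertips stand 19 mm ahead of it and the grasp point (between the pads) is the TCP; z points along the fingers, y is the direction in which the jaws open and shut (so a half turn about z gives the same grasp; the last joint's range is limited). The gripper opens to 85 mm and grips with 20 to 120 N. Pads are 22 mm wide; open, the fingers measure 114 mm over their backs; the gripper's body (76 mm by 85 mm) begins 54 mm behind the grasp point. The pads swing forward as they close: fully open they stand 13 mm farther back than shut.
Start: joints at [-0.178, 0.527, 1.433, -0, 1.181, -0.178], TCP at [0.625, 0, 0.25] pointing down, gripper open.
Joint ranges: [-3.08, 3.08], [-0.75, 2.2], [0.22, 2.44], [-1.43, 4.57], [0, 2.65], [-2.85, 2.85]. Speed limits (rad/s): [2.79, 2.79, 3.14, 3.14, 3.14, 3.14].

## Interface

Orientations are given as a 3x3 rotation matrix whose columns are the frame's x, y, z axes.
In Python, from station import bot, imaging, order, spotter gives the robot as it stands.
- The arm moves only by the tool servo_tool, never from a script. Its argument "deltas" is a list of rows, each a list of 7 numbers: the shift along the tool's x, y, z in units of 30 mm (1.0 is 30 mm), then the turn, a rotation vector about the tool's x, y, z in units of 6 degrees (1.0 is 6 degrees), then the opening in per cent of the stroke, from 0 (shut) to 100 (fully open). In form: [[x, y, z, rx, ry, rz, grip], ...]. A call has 1 to 12 rows; each row shifts and turns the commanded pose from where the row before left it, along the tool's axes as they then stand; what a row does not reach is not made up. A row lasts 1/8 s, in which the tool goes at most 62.5 mm and 10.7 degrees, less where a joint would pass 70% of its speed; a pose out of reach is approached as far as the arm can. A call is refused whole if a number of a shift passes 1 or a number of a turn 1, either way. A call with a gripper value outside its range is refused whole. The fingers move at their own pace and stop on an object; the grip force is fixed at half the most. Time passes only in rows, so rows that do not move let the fingers close. It gives the time, the measured TCP pose, the force and the opening at its end, in the units of the state.
- bot.read_state(): the state, without advancing time (a new reading comes with each control period).
- imaging.grab_frame(name): name is "scene" or "side" or "wrist"; returns the picture (480x640x3 uint8, red, green, blue); there is no depth.
- imaging.camera_info(name): a dict with "fx", "fy", "cx", "cy" (pixels), "R" (3x3) and "t" (3): a world point X has camera coordinates R X + t; the wrist camera has in their place "T_tool_cam" (4x4, takes a point from camera to tool coordinates, whose origin is the TCP and whose axes are the flange's). Camera axes: x right, y down, z forward; pixel columns grow to the right and rows downward; lengths in m; the calibration is good to about 2 mm. A picture is of the moment at which its call begins: read the wrist's pose just before it. camera_info takes no time and is no camera call.
- order.job_done(): hands the job in, once; it reports no verdict.
Trained networks look in the newest picture that a camera, given by its name, has taken for a name from the list of things; names that differ only in an ending like _2 or _b are one class to them, and where a whole thing is asked for, a point or a joint stands for the part that bears it (a point fixed in the world has none). Each returns a list of dicts, best first, with "confidence" (0 to 1); they miss things now and then, are a little off and sometimes report something else, mostly with a low value. They report only what shows in the picture. A call takes as long as a camera call. They do not tell look-alikes from the thing itself.
- spotter.recognise(camera, target): "box" ([left, top, right, bottom] in pixels, round what is visible of it).
- spotter.place_of(camera, target): "pixel" ([column, row] in pixels: a listed point, or the origin of a listed thing).
The state is a dict: "time_s": time; "qpos": joint angles; "joint_vel": joint speeds; "joint_torque": joint torques, N m; "position": TCP position; "tool_rot": TCP orientation; "contact_force": force on the tool from outside, world axes, zero at the start; "wrist_torque": the same for the moment, N m; "gripper_width": finger opening in m.
Only numpy, scipy, OpenCV 4.12 (cv2) and the standard library are available. Lean on these libraries where they do the work, as an engineer would, in place of code of your own. Each camera call takes 0.05 s, during which the arm holds its last target.

## Task

Dress the little glazed display case for the shop: take out the stamp that was left inside and put it down on the oak counter beside the case, then lay every framed miniature on the counter flat inside the case side by side with its picture upwards (the ones lying on their pictures must be turned over), and press the front edge of the lid down until its catch snaps shut. Leave the candle, the pink soap and the ribbon spool where they are.

Things in the scene. Friction and masses are not known exactly. Their poses are not given: they have to be found in the camera images.
- frame_a_centre (a point): framed miniature, solid block 84 (x) by 56 (y) by 22 mm (z), 90 g, pale wood rim; may be absent; starts lying on its picture. Point: middle of the block; z straight out of the picture (leaf rosette on a white mount; the back is brown board with a hanger, two turn-buttons and a blank label), so z up = picture up. Stands by itself on any edge.
- frame_b_centre (a point): framed miniature, solid block 84 (x) by 56 (y) by 22 mm (z), 90 g, pale wood rim; may be absent; starts lying on its picture. Point: middle of the block; z straight out of the picture (leaf rosette on a white mount; the back is brown board with a hanger, two turn-buttons and a blank label), so z up = picture up. Stands by itself on any edge.
- frame_c_centre (a point): framed miniature, solid block 84 (x) by 56 (y) by 22 mm (z), 90 g, pale wood rim; may be absent; starts picture upwards. Point: middle of the block; z straight out of the picture (leaf rosette on a white mount; the back is brown board with a hanger, two turn-buttons and a blank label), so z up = picture up. Stands by itself on any edge.
- stamp_knob (a point): wooden hand stamp standing in the case, 62 mm tall, 50 g: block 32 x 45 mm, 22 mm high, with a round knob 24 mm across on top. Point: on the knob's axis, 45 mm above the stamp's underside, 17 mm below its top; z up along the knob. The oak top (z = 0) runs on 80 mm or more beyond the case's left end before the card display, and in front of the case from y = -0.30 to 0.15.
- display_case: glazed display case of dark wood, fixed. Origin under the middle of its base; x towards its hinge side (away from the robot), y along its length. Outside 120 mm (x) by 296 mm (y), walls 7 mm thick, their top 40 mm above the counter. Brass spring catch, 44 mm wide, in the middle of the outside of the front (-x) wall, standing out 9 mm.
- case_floor (a point): middle of the floor inside the case, 8 mm above the counter; axes as the case's. The floor is flat and undivided, 106 mm (x) by 282 mm (y): three frames fit in a row along y, 90 mm between centres, each with its 84 mm length along x; that leaves 25 mm and more beside each for fingers.
- lid_edge (a point): middle of the lid's front edge, on its outer (upper) face. Lid: wooden rim 16 mm wide, 9 mm thick, round a clear pane; 122 mm from hinge to front edge, 296 mm wide, 0.2 kg. A brass hasp at this place reaches 20 mm beyond the edge. Shut, the point is 61 mm in front of the case's middle, 50 mm above the counter.
- lid_hinge (a point): middle of the hinge line, which runs along y of the case: 61 mm behind the case's middle, 41 mm above the counter.
- lid (a joint): lid angle, rad: 0 shut, 1.57 upright, up to 1.95 leaning back. The stiff hinge holds the lid where it is left (1 to 2 N at the front edge moves it). At about 0.07 the hasp meets the spring catch; the front edge then takes some 10 N downwards until it snaps to 0, and the catch holds it.
- candle: candle in a glass, 76 mm across, 90 mm tall; stays where it is. Origin under its middle.
- pink_soap: pink soap bar in a paper band, 53 x 78 x 28 mm; stays where it is. Origin under its middle.
- spool: ribbon spool, 59 mm across, 26 mm tall; stays where it is. Origin under its middle.
There are look-alikes about, which are no part of the job. Leave any orange or red look-alike of the part that bears frame_c_centre alone.

How it is judged:
At the end, for the whole second after the job is handed in: The lid is caught shut (angle under 0.02 rad) over every frame present, each lying flat on the case's floor, picture upwards (within 0.15 rad); the stamp lies or stands on the oak counter outside the case (value of joint lid below 0.02 rad and x of frame_a_centre in the frame of display_case between -0.03 and 0.03 m and y of frame_a_centre in the frame of display_case between -0.12 and 0.12 m and z of frame_a_centre in the frame of display_case between 0.012 and 0.026 m and angle between each of frame_a_centre, frame_b_centre, frame_c_centre's own z axis and vertical below 0.15 rad and x of frame_b_centre in the frame of display_case between -0.03 and 0.03 m and y of frame_b_centre in the frame of display_case between -0.12 and 0.12 m and z of frame_b_centre in the frame of display_case between 0.012 and 0.026 m and x of frame_c_centre in the frame of display_case between -0.03 and 0.03 m and y of frame_c_centre in the frame of display_case between -0.12 and 0.12 m and z of frame_c_centre in the frame of display_case between 0.012 and 0.026 m and (x of stamp_knob in the frame of display_case below -0.075 m or x of stamp_knob in the frame of display_case above 0.075 m or y of stamp_knob in the frame of display_case below -0.16 m or y of stamp_knob in the frame of display_case above 0.16 m) and height (world z) of stamp_knob between 0.005 and 0.055 m); the robot touches nothing.
It fails at once if the candle is moved more than 3 cm (distance of candle from where it was at the start of the episode above 0.03 m).
It fails at once if the pink soap is moved more than 3 cm (distance of pink_soap from where it was at the start of the episode above 0.03 m).
It fails at once if the ribbon spool is moved more than 3 cm (distance of spool from where it was at the start of the episode above 0.03 m).
Of frame_a, frame_b, frame_c only 2 to 3 are there at a start; the rules pass over those that are not, and their reading is None.
At some moment in a run one of frame_a, frame_b, frame_c may be knocked a few centimetres aside while the robot is not near it.
Once in a run the grip may slacken for a moment while it holds something.
It also fails if it takes over 210 s, if anything falls off the work surface, if the arm or the gripper's body presses on something with over 40 N, if the wrist force passes 120 N, or if a joint passes its speed limit or range.

## Working session

There is one attempt and no reset: what is moved stays moved. The work goes in short steps, Python scripts to look and compute and a tool call to move; the robot and the scene stay as the last step left them, time stands still between calls to the robot, and variables do not carry over. Pictures are saved under pics/ and viewed, and the job is handed in when it is done.

Besides the shell and the picture viewer there is one more tool, called after "Emit:" as name(argument=value, ...), one argument or row to a line, values as JSON. servo_tool: Moves the arm, as the interface text tells. Its arguments: {"type":"object","properties":{"deltas":{"type":"array"}},"required":["deltas"]}

```bash
ls; mkdir -p pics
python3 - <<'E'
from station import bot, imaging, order, spotter
import cv2
s=bot.read_state(); print(s)
for n in ["scene","side","wrist"]:
    im=imaging.grab_frame(n); cv2.imwrite(f"pics/{n}0.png",im[:,:,::-1]); print(n,imaging.camera_info(n))
E
```

```text
pics
{'time_s': 0.0, 'qpos': array([-1.78491860e-01,  5.28439977e-01,  1.43392041e+00, -1.75668000e-07,
        1.18138784e+00, -1.78513764e-01]), 'joint_vel': array([ 1.09587389e-03, -4.15992362e-04, -2.82453078e-03, -5.37904665e-04,
        7.84541882e-05,  1.96291566e-03]), 'joint_torque': array([ 2.50220628e-04, -4.42344439e+01, -1.78024775e+01, -2.06930472e-04,
        8.36740597e-03,  2.24214921e-05]), 'position': array([6.24318965e-01, 1.57372165e-04, 2.49343902e-01]), 'tool_rot': array([[-2.15651749e-05,  9.99997750e-01, -2.12135970e-03],
       [ 9.99999927e-01,  2.23767569e-05,  3.82553344e-04],
       [ 3.82599952e-04, -2.12135129e-03, -9.99997677e-01]]), 'contact_force': array([ 0.05216547, -0.03057323, -0.06139528]), 'wrist_torque': array([-0.03898479, -0.00697953, -0.01459527]), 'gripper_width': 0.08550165802038302}
scene {'fx': 465.7885014457179, 'fy': 465.7885014457179, 'cx': 316.70385695740856, 'cy': 244.28979728699662, 'R': array([[ 0.64907547, -0.76070489,  0.00539531],
       [-0.37025068, -0.32209808, -0.87130205],
       [ 0.66454155,  0.56354317, -0.49071747]]), 't': array([-0.45511985,  0.24441497,  0.5332003 ])}
side {'fx': 485.4045733333583, 'fy': 485.4045733333583, 'cx': 315.0334556623094, 'cy': 245.06396453035725, 'R': array([[ 0.98064872, -0.19404587,  0.02596688],
       [-0.05365524, -0.39394442, -0.91756684],
       [ 0.18827956,  0.8984175 , -0.39673267]]), 't': array([-0.6105052 ,  0.04347727,  0.85119504])}
wrist {'fx': 335.55016531806433, 'fy': 335.55016531806433, 'cx': 313.1904944062555, 'cy': 235.80255333349535, 'T_tool_cam': array([[-7.28930604e-05, -9.62015335e-01, -2.72995403e-01,
         6.78232608e-02],
       [ 9.99999902e-01,  4.89341925e-05, -4.39452444e-04,
         1.28713257e-03],
       [ 4.36118800e-04, -2.72995408e-01,  9.62015237e-01,
        -1.24396228e-01],
       [ 0.00000000e+00,  0.00000000e+00,  0.00000000e+00,
         1.00000000e+00]])}
```

View pics/scene0.png

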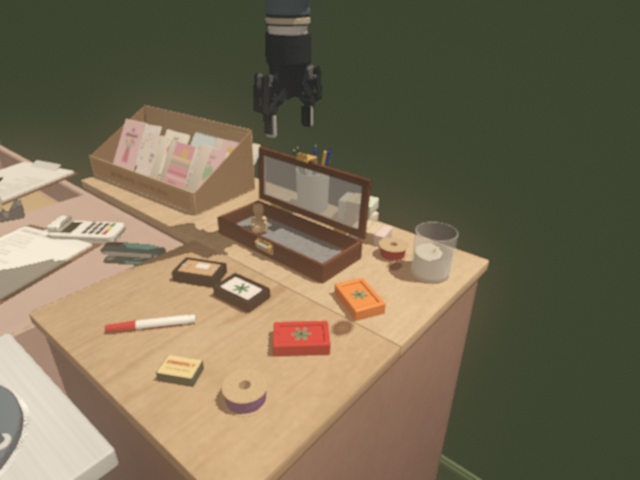

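View pics/side0.png

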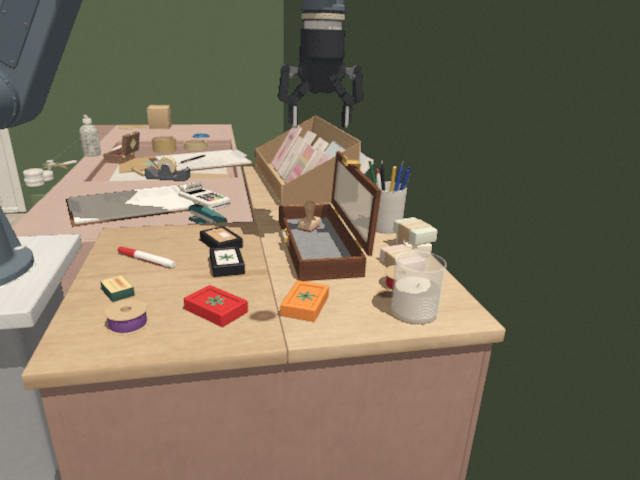

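View pics/wrist0.png

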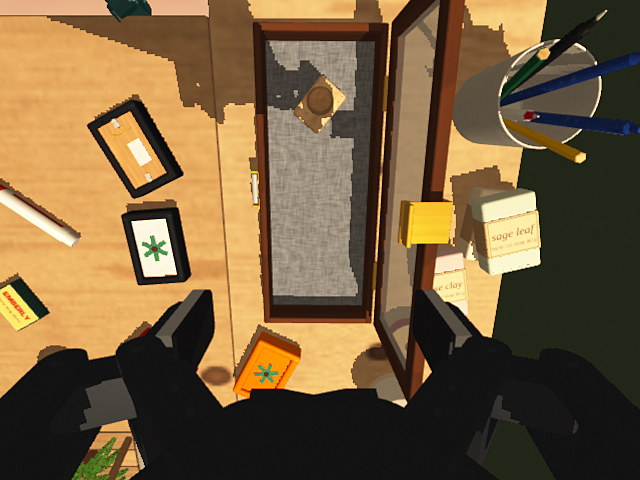

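```bash
cat > h.py <<'E'
from station import bot, imaging, order, spotter
import cv2, numpy as np
def cam(n,st=None):
    c=imaging.camera_info(n)
    if n=="wrist":
        st=st or bot.read_state()
        T=np.eye(4);T[:3,:3]=st["tool_rot"];T[:3,3]=st["position"]
        W=T@np.array(c["T_tool_cam"]); R=W[:3,:3].T; t=-R@W[:3,3]
    else: R=np.array(c["R"]);t=np.array(c["t"])
    K=np.array([[c["fx"],0,c["cx"]],[0,c["fy"],c["cy"]],[0,0,1]])
    return K,R,t
def proj(C,X):
    K,R,t=C; p=(K@(R@np.atleast_2d(X).T+t[:,None])).T; return p[:,:2]/p[:,2:]
def back(C,uv,z):
    K,R,t=C; uv=np.atleast_2d(uv).astype(float)
    d=(R.T@np.linalg.inv(K)@np.c_[uv,np.ones(len(uv))].T).T; o=-R.T@t
    return o+d*((z-o[2])/d[:,2])[:,None]
def grab(n,name,crop=None,k=1):
    st=bot.read_state(); im=imaging.grab_frame(n)[:,:,::-1].copy()
    cv2.imwrite(f"pics/{name}_full.png",im)
    o=im
    if crop: a,b,c,d=crop; o=im[b:d,a:c]
    if k!=1: o=cv2.resize(o,None,fx=k,fy=k,interpolation=cv2.INTER_CUBIC)
    cv2.imwrite(f"pics/{name}.png",o); return im,cam(n,st)
E
python3 - <<'E'
from h import *
for n in ["scene","side","wrist"]:
    for t in ["frame_a_centre","frame_c_centre","stamp_knob","display_case","lid_edge","lid_hinge","candle","spool","pink_soap"]:
        im=imaging.grab_frame(n) if t=="frame_a_centre" else im
        C=cam(n)
        r=spotter.place_of(n,t)
        z={"stamp_knob":.053,"frame_a_centre":.011,"frame_c_centre":.011,"lid_hinge":.041,"case_floor":.008}.get(t,0)
        for q in r: print(n,t,np.round(q["pixel"]),round(q["confidence"],2), np.round(back(C,q["pixel"],z)[0],3))
a=cv2.imread("pics/wrist0.png")[80:300,70:250]; cv2.imwrite("pics/c1.png",cv2.resize(a,None,fx=2.7,fy=2.7,interpolation=cv2.INTER_CUBIC))
a=cv2.imread("pics/scene0.png")[220:360,150:400]; cv2.imwrite("pics/c2.png",cv2.resize(a,None,fx=3,fy=3,interpolation=cv2.INTER_CUBIC))
E
```

```text
scene frame_a_centre [309. 158.] 0.68 [1.052 0.33  0.011]
scene frame_a_centre [196. 270.] 0.66 [0.443 0.073 0.011]
scene frame_c_centre [356. 296.] 0.84 [ 0.571 -0.2    0.011]
scene frame_c_centre [299. 335.] 0.78 [ 0.433 -0.194  0.011]
scene frame_c_centre [242. 289.] 0.67 [ 0.457 -0.038  0.011]
scene stamp_knob [260. 210.] 0.89 [0.639 0.105 0.053]
scene display_case [288. 245.] 0.85 [0.636 0.024 0.   ]
scene display_case [286. 241.] 0.62 [0.646 0.037 0.   ]
scene lid_edge [310. 162.] 0.77 [1.05  0.325 0.   ]
scene lid_hinge [304. 220.] 0.76 [0.685 0.021 0.041]
scene lid_hinge [241. 291.] 0.75 [ 0.426 -0.075  0.041]
scene lid_hinge [260. 212.] 0.18 [0.649 0.116 0.041]
scene candle [430. 273.] 0.91 [ 0.734 -0.253  0.   ]
scene spool [390. 255.] 0.77 [ 0.74  -0.161  0.   ]
scene spool [286. 244.] 0.51 [0.638 0.03  0.   ]
scene pink_soap [369. 240.] 0.91 [ 0.764 -0.093  0.   ]
side frame_a_centre [221. 239.] 0.84 [0.439 0.058 0.011]
side frame_a_centre [398. 283.] 0.69 [ 0.731 -0.177  0.011]
side frame_c_centre [306. 300.] 0.75 [ 0.565 -0.211  0.011]
side frame_c_centre [217. 307.] 0.
[... 309 characters left out ...]
[415. 310.] 0.65 [ 0.735 -0.248  0.   ]
side spool [399. 288.] 0.69 [ 0.735 -0.175  0.   ]
side pink_soap [400. 262.] 0.72 [ 0.772 -0.078  0.   ]
wrist frame_a_centre [136. 152.] 0.95 [0.439 0.056 0.011]
wrist frame_c_centre [155. 246.] 0.98 [ 0.447 -0.047  0.011]
wrist frame_c_centre [268. 371.] 0.63 [ 0.568 -0.215  0.011]
wrist stamp_knob [316. 184.] 0.72 [0.628 0.028 0.053]
wrist display_case [315. 185.] 0.73 [0.629 0.021 0.   ]
wrist lid_edge [439. 219.] 0.56 [ 0.77  -0.018  0.   ]
wrist candle [394. 392.] 0.81 [ 0.735 -0.255  0.   ]
wrist candle [440. 221.] 0.52 [ 0.772 -0.021  0.   ]
wrist spool [317. 102.] 0.46 [0.63  0.107 0.   ]
wrist pink_soap [436. 276.] 0.8 [ 0.773 -0.089  0.   ]
```

View pics/c1.png

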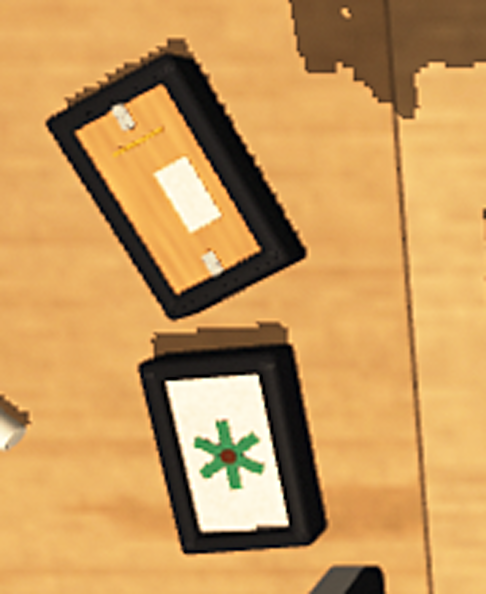

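View pics/c2.png

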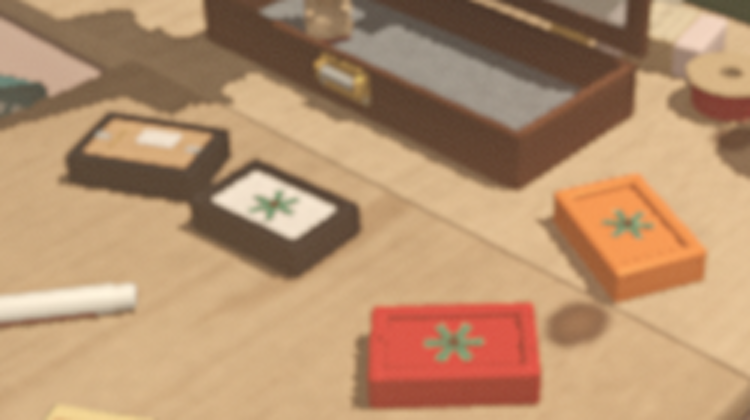

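Run:
```python
from h import *
C=cam("wrist")
print("case top corners FL FR BR BL"); print(back(C,[[254,24],[267,322],[375,320],[388,22]],.04).round(4))
print("inner floor"); print(back(C,[[270,40],[272,297],[360,306],[372,40]],.008).round(4))
print("stamp knob top"); print(back(C,[[320,98]],.062).round(4))
print("A corners top .022"); print(back(C,[[88,129],[135,100],[181,172],[137,196]],.022).round(4))
print("C corners top"); print(back(C,[[122,211],[177,207],[189,276],[138,284]],.022).round(4))
print("red/orange",back(C,[[236,385],[264,333]],.022).round(3))
S=cam("side");print("side hasp"); 
a=cv2.imread("pics/wrist0.png")[0:340,230:480]; cv2.imwrite("pics/c3.png",cv2.resize(a,None,fx=1.75,fy=1.75,interpolation=cv2.INTER_CUBIC))
a=cv2.imread("pics/side0.png")[130:290,260:420]; cv2.imwrite("pics/c4.png",cv2.resize(a,None,fx=3.7,fy=3.7,interpolation=cv2.INTER_CUBIC))
```

```text
case top corners FL FR BR BL
[[ 0.5741  0.1665  0.04  ]
 [ 0.5745 -0.1273  0.04  ]
 [ 0.6951 -0.1248  0.04  ]
 [ 0.6918  0.168   0.04  ]]
inner floor
[[ 0.584   0.1622  0.008 ]
 [ 0.5768 -0.1124  0.008 ]
 [ 0.6826 -0.1243  0.008 ]
 [ 0.6834  0.1622  0.008 ]]
stamp knob top
[[0.6321 0.1034 0.062 ]]
A corners top .022
[[0.4004 0.0791 0.022 ]
 [0.4515 0.1061 0.022 ]
 [0.4891 0.0365 0.022 ]
 [0.4398 0.0115 0.022 ]]
C corners top
[[ 4.215e-01 -4.600e-03  2.200e-02]
 [ 4.808e-01 -3.000e-04  2.200e-02]
 [ 4.856e-01 -7.950e-02  2.200e-02]
 [ 4.265e-01 -8.930e-02  2.200e-02]]
red/orange [[ 0.53  -0.226  0.022]
 [ 0.568 -0.153  0.022]]
side hasp
```

View pics/c3.png

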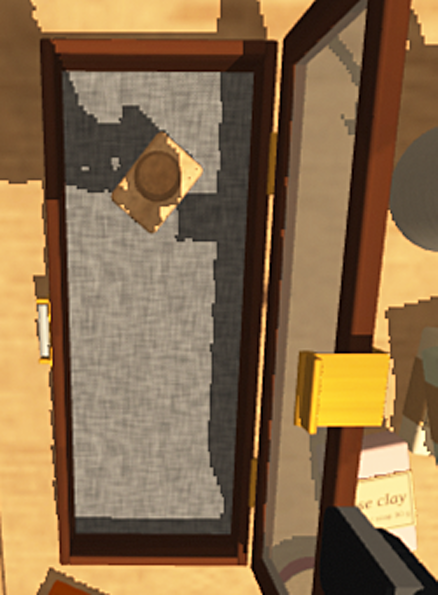

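View pics/c4.png

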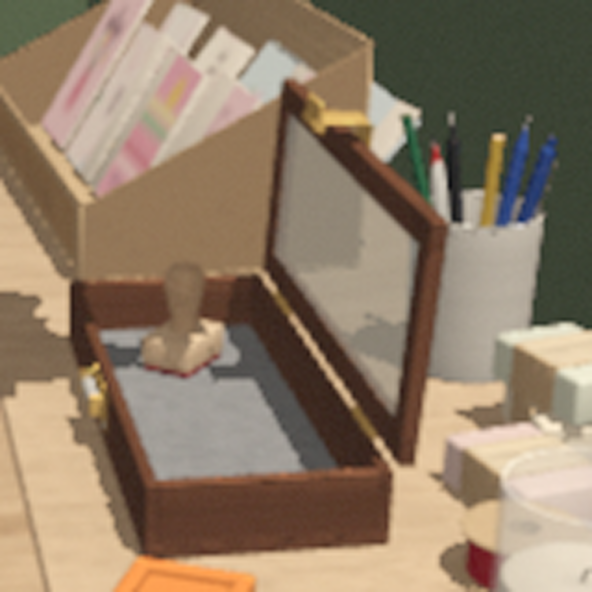

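```bash
cat >> h.py <<'E'
def tri(obs):
    A=[];b=[]
    for C,uv in obs:
        K,R,t=C; d=R.T@np.linalg.inv(K)@np.r_[uv,1.]; d/=np.linalg.norm(d); o=-R.T@t
        P=np.eye(3)-np.outer(d,d); A.append(P); b.append(P@o)
    A=np.vstack(A);b=np.hstack(b); x,r,_,_=np.linalg.lstsq(A,b,rcond=None); return x,np.sqrt(r)
E
python3 - <<'E'
from h import *
W,S,D=cam("wrist"),cam("scene"),cam("side")
print("edge",tri([(S,(310,162)),(D,(356,164))]), tri([(S,(310,162)),(D,(356,164)),(W,(439,219))]))
print("knob",tri([(S,(260,210)),(D,(314,210))]), )
E
```

```text
edge (array([0.70163027, 0.01887826, 0.16610201]), array([0.00296199])) (array([0.70395753, 0.02048522, 0.16585468]), array([0.00426755]))
knob (array([0.64148453, 0.10910953, 0.04863121]), array([0.00394294]))
```

Emit:
servo_tool(
  deltas=[
    [1, 0.1, 0, 0, 0, 0, 100],
    [1, 0.1, 0, 0, 0, 0, 100],
    [1, 0.1, 0, 0, 0, 0, 70],
    [0.5, 0, 0, 0, 0, 0, 70],
    [0, 0, 0.2, 0, 0, -1, 70],
    [0, 0, 0.2, 0, 0, -1, 70],
    [0, 0, 0.2, 0, 0, -1, 70],
    [0, 0, 0.2, 0, 0, -1, 70],
    [0, 0, 0.2, 0, 0, -1, 70],
    [0, 0, 0.2, 0, 0, -1, 70],
    [0, 0, 0.2, 0, 0, -1, 70],
    [0, 0, 0.2, 0, 0, -1, 70],
  ],
)

```text
time_s: 3.15
position: [0.6339, 0.1045, 0.2021]
tool_rot: [[-0.745, 0.667, -0.0], [0.667, 0.745, -0.0], [-0.0, -0.0, -1.0]]
contact_force: [0.1, -0.7, -0.9]
gripper_width: 0.0595
```

Emit:
servo_tool(
  deltas=[
    [0, 0, 0, 0, 0, -1, 70],
    [0, 0, 0, 0, 0, -1, 70],
    [0, 0, 0, 0, 0, -1, 70],
    [0, 0, 0, 0, 0, -1, 70],
    [0, 0, 0, 0, 0, -1, 70],
    [0, 0, 0, 0, 0, -1, 70],
    [0, 0, 0, 0, 0, -1, 70],
    [0, 0, 0, 0, 0, 0, 70],
  ],
)

```text
time_s: 4.15
position: [0.6339, 0.1046, 0.2023]
tool_rot: [[-1.0, 0.002, -0.0], [0.002, 1.0, -0.0], [0.0, -0.0, -1.0]]
contact_force: [-0.0, 0.4, -0.6]
gripper_width: 0.0599
```

Run:
```python
from h import *
s=bot.read_state(); print(s["qpos"].round(3),s["position"].round(4),s["tool_rot"].round(3))
im,C=grab("wrist","w1")
print(proj(C,[[.634,.105,.062],[.634,.105,.008]]))
```

```text
[-0.01   0.605  1.432 -0.     1.105 -1.579] [0.6339 0.1046 0.2023] [[-1.     0.002 -0.   ]
 [ 0.002  1.    -0.   ]
 [ 0.    -0.    -1.   ]]
[[315.48367907 227.53881153]
 [315.1389069  213.68101012]]
```

View pics/w1.png

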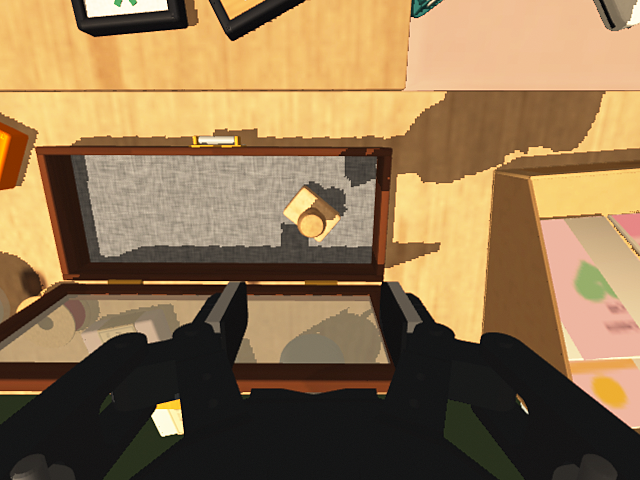

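Run:
```python
from h import *
C=cam("wrist"); print(back(C,[[312,217]],.07), back(C,[[312,212]],.03))
print("case",back(C,[[37,149],[392,147],[384,278],[65,281]],.04).round(4))
```

```text
[[0.62343533 0.10230644 0.07      ]] [[0.62776747 0.10214405 0.03      ]]
case [[ 0.5721 -0.1252  0.04  ]
 [ 0.5711  0.1684  0.04  ]
 [ 0.6877  0.1683  0.04  ]
 [ 0.6901 -0.1261  0.04  ]]
```

Emit:
servo_tool(
  deltas=[
    [0.17, -0.05, 1, 0, 0, 0, 70],
    [0, 0, 1, 0, 0, 0, 70],
    [0, 0, 1, 0, 0, 0, 70],
    [0, 0, 1, 0, 0, 0, 70],
    [0, 0, 0.5, 0, 0, 0, 70],
    [0, 0, 0.45, 0, 0, 0, 70],
    [0, 0, 0, 0, 0, 0, 70],
    [0, 0, 0, 0, 0, 0, 0],
    [0, 0, 0, 0, 0, 0, 0],
    [0, 0, 0, 0, 0, 0, 0],
    [0, 0, 0, 0, 0, 0, 0],
    [0, 0, 0, 0, 0, 0, 0],
  ],
)

```text
time_s: 5.7
position: [0.6296, 0.1034, 0.0549]
tool_rot: [[-1.0, 0.0, 0.002], [0.0, 1.0, -0.0], [-0.002, -0.0, -1.0]]
contact_force: [-0.8, -0.9, 6.2]
gripper_width: 0.0207
```

Emit:
servo_tool(
  deltas=[
    [0, 0, -0.5, 0, 0, 0, 0],
    [0, 0, -1, 0, 0, 0, 0],
    [0, 0, -1, 0, 0, 0, 0],
    [0, 0, -0.5, 0, 0, 0, 0],
    [0, 0, 0, 0, 0, 0, 0],
  ],
)

```text
time_s: 6.32
position: [0.6295, 0.1036, 0.1451]
tool_rot: [[-1.0, -0.0, 0.002], [-0.0, 1.0, 0.0], [-0.002, 0.0, -1.0]]
contact_force: [-0.0, 0.2, -0.9]
gripper_width: 0.0206
```

Run:
```python
from h import *
im,C=grab("wrist","w2"); im,C=grab("side","s2")
```

```text
(no output)
```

View pics/w2.png

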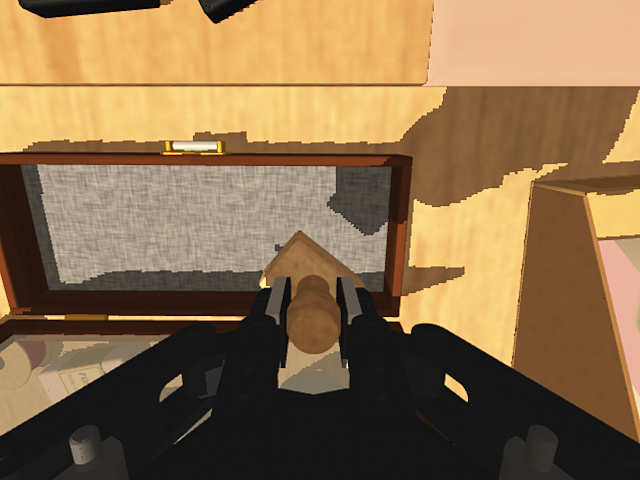

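View pics/s2.png

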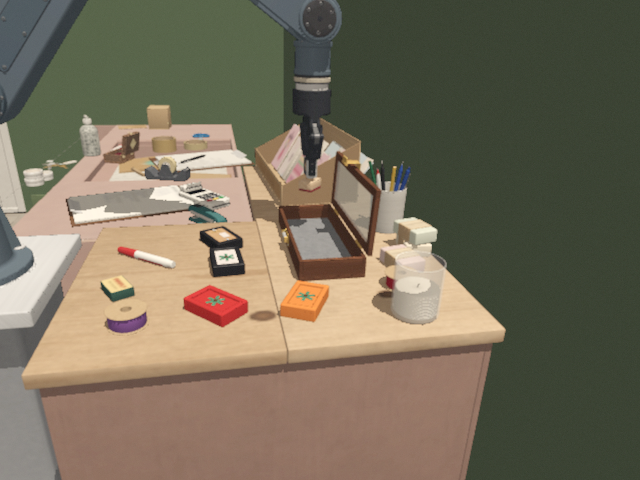

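Emit:
servo_tool(
  deltas=[
    [1, 0.15, 0, 0, 0, 0, 0],
    [1, 0.2, 0, 0, 0, 0, 0],
    [1, 0.2, 0, 0, 0, 0, 0],
    [0.5, 0, 0.5, 0, 0, 0, 0],
    [0, 0, 1, 0, 0, 0, 0],
    [0, 0, 1, 0, 0, 0, 0],
    [0, 0, 0.5, 0, 0, 0, 0],
    [0, 0, 0.15, 0, 0, 0, 0],
    [0, 0, 0, 0, 0, 0, 0],
  ],
)

```text
time_s: 7.55
position: [0.5241, 0.12, 0.0493]
tool_rot: [[-1.0, 0.0, 0.0], [0.0, 1.0, 0.0], [-0.0, 0.0, -1.0]]
contact_force: [-0.1, 0.0, 0.0]
gripper_width: 0.0208
```

Emit:
servo_tool(
  deltas=[
    [0, 0, 0.06, 0, 0, 0, 0],
    [0, 0, 0, 0, 0, 0, 50],
    [0, 0, 0, 0, 0, 0, 60],
    [0, 0, -0.5, 0, 0, 0, 60],
    [0, 0, -1, 0, 0, 0, 80],
    [0, 0, -1, 0, 0, 0, 100],
    [0, 0, -1, 0, 0, 0, 100],
    [0.4, -1, -0.5, 0, 0, 0, 100],
    [0.4, -1, 0, 0, 0, 0, 100],
    [0.4, -1, 0, 0, 0, 0, 100],
    [0.4, -1, 0, 0, 0, 0, 100],
    [0.4, -1, 0, 0, 0, 0, 100],
  ],
)

```text
time_s: 9.05
position: [0.4636, -0.0309, 0.1687]
tool_rot: [[-1.0, -0.0, 0.002], [-0.0, 1.0, -0.001], [-0.002, -0.001, -1.0]]
contact_force: [1.0, -0.6, -0.4]
gripper_width: 0.0856
```

Emit:
servo_tool(
  deltas=[
    [0.4, -0.5, 0, 0, 0, 1, 100],
    [0, 0, 0, 0, 0, 1, 100],
    [0, 0, 0, 0, 0, 1, 100],
    [0, 0, 0, 0, 0, 1, 100],
    [0, 0, 0, 0, 0, 1, 100],
    [0, 0, 0, 0, 0, 1, 100],
    [0, 0, 0, 0, 0, 1, 100],
    [0, 0, 0, 0, 0, 1, 100],
    [0, 0, 0, 0, 0, 1, 100],
    [0, 0, 0, 0, 0, 1, 100],
    [0, 0, 0, 0, 0, 1, 100],
    [0, 0, 0, 0, 0, 1, 100],
  ],
)

```text
time_s: 10.55
position: [0.452, -0.045, 0.1686]
tool_rot: [[-0.306, 0.952, 0.001], [0.952, 0.306, -0.0], [-0.001, 0.001, -1.0]]
contact_force: [-0.1, -0.7, 0.2]
gripper_width: 0.0854
```

Emit:
servo_tool(
  deltas=[
    [0, 0, 0, 0, 0, 1, 100],
    [0, 0, 0, 0, 0, 1, 100],
    [0, 0, 0, 0, 0, 0.4, 100],
    [0, 0, 0, 0, 0, 0, 100],
  ],
)

```text
time_s: 11.05
position: [0.452, -0.045, 0.1684]
tool_rot: [[-0.063, 0.998, 0.001], [0.998, 0.063, -0.0], [-0.001, 0.001, -1.0]]
contact_force: [-0.1, -0.3, 0.4]
gripper_width: 0.0855
```

Run:
```python
from h import *
s=bot.read_state(); print(s["qpos"].round(3))
im,C=grab("wrist","w3"); 
for q in spotter.place_of("wrist","frame_c_centre"): print(q, back(C,q["pixel"],.011).round(4))
im,C=grab("side","s3")
```

```text
[-0.346  0.438  1.934  0.     0.769 -0.409]
{'pixel': [310.3, 223.1], 'confidence': 0.96} [[ 0.4508 -0.046   0.011 ]]
{'pixel': [273.6, 375.8], 'confidence': 0.75} [[ 0.424  -0.2035  0.011 ]]
{'pixel': [417.4, 390.9], 'confidence': 0.61} [[ 0.5688 -0.2123  0.011 ]]
```

View pics/w3.png

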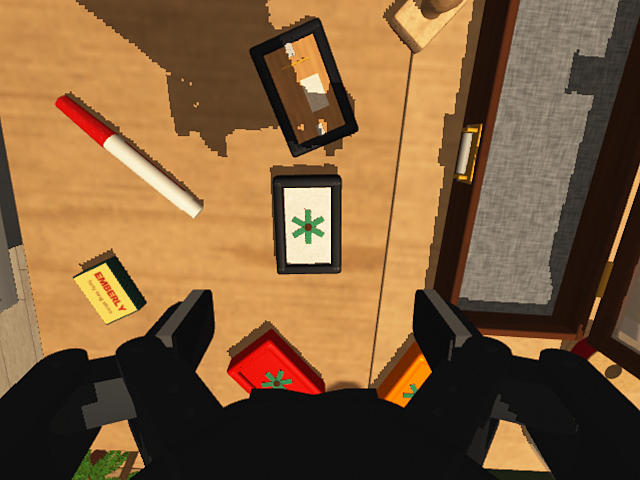

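View pics/s3.png

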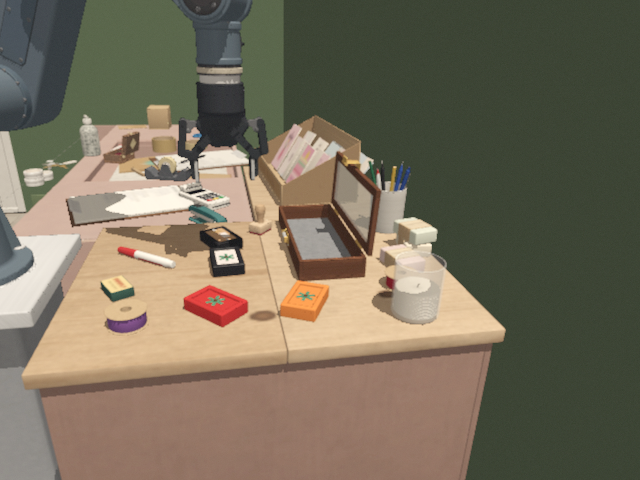

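Emit:
servo_tool(
  deltas=[
    [0, 0, 1, 0, 0, 0, 100],
    [0, 0, 1, 0, 0, 0, 100],
    [0, 0, 1, 0, 0, 0, 100],
    [0, 0, 1, 0, 0, 0, 100],
    [0, 0, 0.5, 0, 0, 0, 100],
    [0, 0, 0.3, 0, 0, 0, 100],
    [0, 0, 0, 0, 0, 0, 0],
    [0, 0, 0, 0, 0, 0, 0],
    [0, 0, 0, 0, 0, 0, 0],
    [0, 0, 0, 0, 0, 0, 0],
    [0, 0, 0, 0, 0, 0, 0],
  ],
)

```text
time_s: 12.58
position: [0.4521, -0.045, 0.0245]
tool_rot: [[-0.063, 0.998, 0.001], [0.998, 0.063, -0.0], [-0.0, 0.001, -1.0]]
contact_force: [-0.8, 0.5, 7.5]
gripper_width: 0.0544
```

Emit:
servo_tool(
  deltas=[
    [0, 0, -0.5, 0, 0, 0, 0],
    [0, 0, -1, 0, 0, 0, 0],
    [0, 0, -1, 0, 0, 0, 0],
    [0, 0, -1, 0, 0, 0, 0],
    [0, 0, 0, 0, 0, -1, 0],
    [0, 0, 0, 0, 0, -1, 0],
    [0, 0, 0, 0, 0, -1, 0],
    [0, 0, 0, 0, 0, -1, 0],
    [0, 0, 0, 0, 0, -1, 0],
    [0, 0, 0, 0, 0, -1, 0],
    [0, 0, 0, 0, 0, -1, 0],
    [0, 0, 0, 0, 0, -1, 0],
  ],
)

```text
time_s: 14.08
position: [0.4519, -0.0449, 0.1294]
tool_rot: [[-0.786, 0.618, 0.001], [0.618, 0.786, -0.0], [-0.001, 0.0, -1.0]]
contact_force: [0.2, -0.3, -1.0]
gripper_width: 0.0542
```

Emit:
servo_tool(
  deltas=[
    [0, 0, 0, 0, 0, -1, 0],
    [0, 0, 0, 0, 0, -1, 0],
    [0, 0, 0, 0, 0, -1, 0],
    [0, 0, 0, 0, 0, -1, 0],
    [0, 0, 0, 0, 0, -1, 0],
    [0, 0, 0, 0, 0, -1, 0],
    [0, 0, 0, 0, 0, -0.4, 0],
    [0, 0, 0, 0, 0, 0, 0],
  ],
)

```text
time_s: 15.08
position: [0.4519, -0.0449, 0.1292]
tool_rot: [[-1.0, 0.0, 0.001], [0.0, 1.0, -0.0], [-0.001, -0.0, -1.0]]
contact_force: [0.5, 0.0, -1.1]
gripper_width: 0.0543
```

Run:
```python
from h import *
s=bot.read_state(); print(s["qpos"].round(3))
im,C=grab("wrist","w4");
```

```text
[-0.346  0.515  1.965  0.     0.661 -1.916]
```

View pics/w4.png

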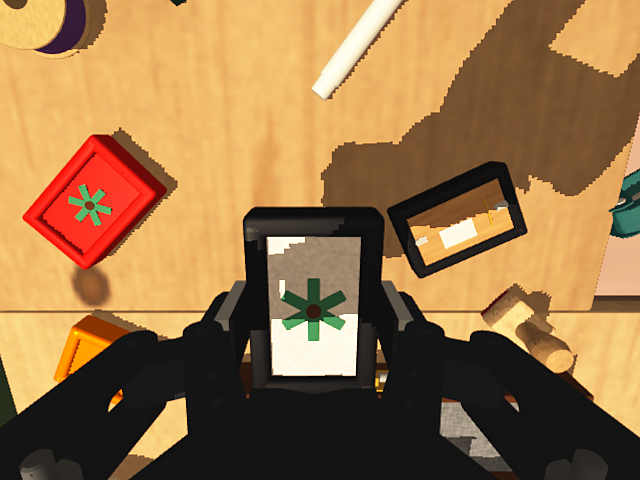

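Emit:
servo_tool(
  deltas=[
    [-1, 0.15, 0, 0, 0, 0, 0],
    [-1, 0, 0, 0, 0, 0, 0],
    [-1, 0, 0, 0, 0, 0, 0],
    [-1, 0, 0, 0, 0, 0, 0],
    [-1, 0, 0, 0, 0, 0, 0],
    [-1, 0, 0, 0, 0, 0, 0],
    [0, 0, 0, 0, 0, 0, 0],
  ],
)

```text
time_s: 16.0
position: [0.6339, -0.0407, 0.1288]
tool_rot: [[-1.0, 0.0, 0.003], [0.0, 1.0, -0.001], [-0.003, -0.001, -1.0]]
contact_force: [-0.7, 0.7, -1.1]
gripper_width: 0.0548
```

Run:
```python
from h import *
s=bot.read_state(); print(s["position"])
im,C=grab("wrist","w5");print(proj(C,[[.571,.0205,.04],[.571,-.1275,.04],[.571,.1685,.04]])) 
im,C=grab("side","s5",(240,120,440,300),3)
```

```text
[ 0.63394329 -0.04069545  0.1288144 ]
[[415.11424358 148.7164959 ]
 [174.35436578 148.7521718 ]
 [656.13435923 148.68078144]]
```

View pics/w5.png

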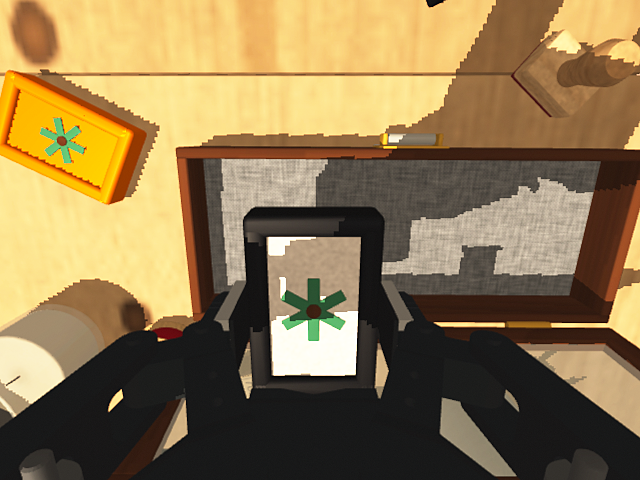

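View pics/s5.png

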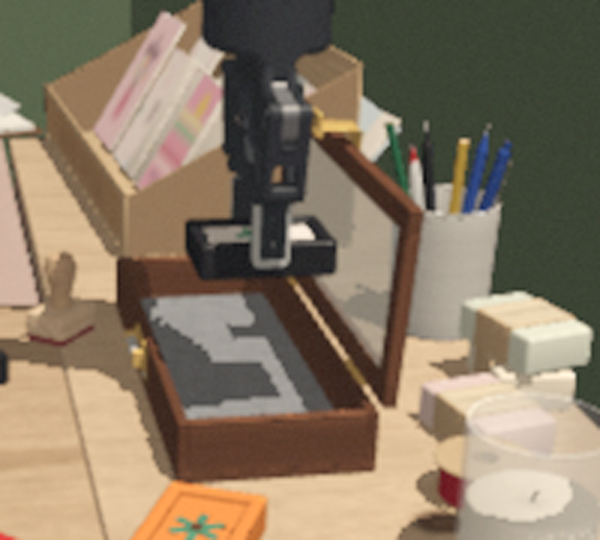

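Emit:
servo_tool(
  deltas=[
    [0.1, 0, 0.8, 0, 0, 0, 0],
    [0, 0, 1, 0, 0, 0, 0],
    [0, 0, 0.8, 0, 0, 0, 0],
    [0, 0, 0.4, 0, 0, 0, 0],
    [0, 0, 0.15, 0, 0, 0, 0],
    [0, 0, 0, 0, 0, 0, 0],
  ],
)

```text
time_s: 16.85
position: [0.6289, -0.0405, 0.0344]
tool_rot: [[-1.0, 0.0, 0.0], [0.0, 1.0, -0.0], [-0.0, -0.0, -1.0]]
contact_force: [-0.3, 0.5, -0.5]
gripper_width: 0.0545
```

Emit:
servo_tool(
  deltas=[
    [0, 0, 0.06, 0, 0, 0, 0],
    [0, 0, 0, 0, 0, 0, 0],
    [0, 0, 0, 0, 0, 0, 85],
    [0, 0, 0, 0, 0, 0, 85],
    [0, 0, -0.5, 0, 0, 0, 85],
    [0, 0, -1, 0, 0, 0, 85],
    [0, 0, -1, 0, 0, 0, 85],
    [0, 0, -1, 0, 0, 0, 85],
    [0, 0, -1, 0, 0, 0, 85],
    [1, 0.5, 0, 0, 0, 0, 100],
    [1, 0.5, 0, 0, 0, 0, 100],
    [1, 0.5, 0, 0, 0, 0, 100],
  ],
)

```text
time_s: 18.35
position: [0.5382, 0.0049, 0.1685]
tool_rot: [[-1.0, 0.0, 0.002], [0.0, 1.0, -0.0], [-0.002, -0.0, -1.0]]
contact_force: [-0.1, 0.4, 0.7]
gripper_width: 0.0856
```

Run:
```python
from h import *
im,C=grab("wrist","w6")
im,C=grab("scene","c6",(150,130,410,330),3)
```

```text
(no output)
```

View pics/w6.png

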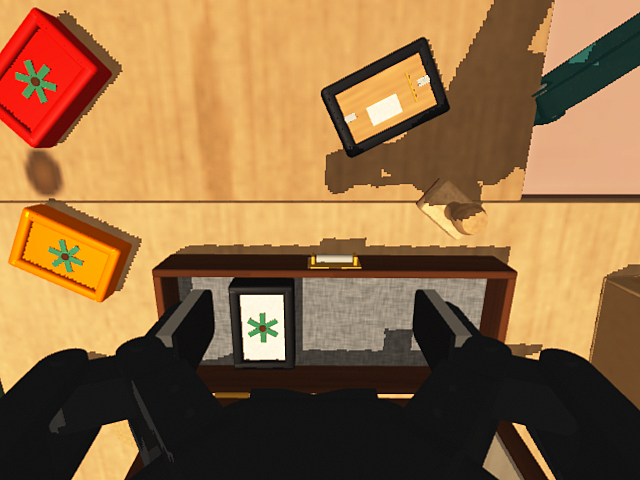

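View pics/c6.png

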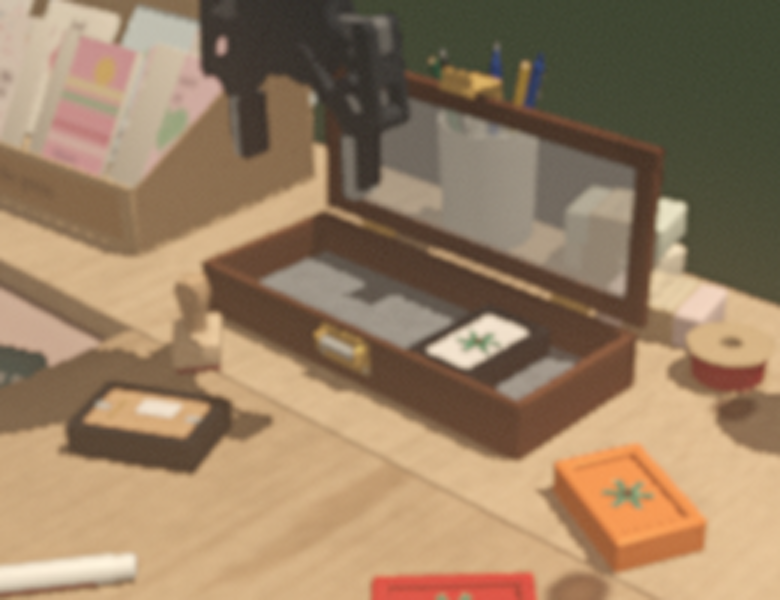

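Run:
```python
from h import *
C=cam("wrist")
for q in spotter.place_of("wrist","frame_a_centre"): print(q, back(C,q["pixel"],.011).round(4))
P=back(C,[[321,95],[425,38],[449,102],[350,156]],.022);print(P.round(4),P.mean(0)); 
for a,b in((0,1),(3,2)): d=P[b]-P[a];print(np.hypot(*d[:2]),np.degrees(np.arctan2(d[1],d[0])))
```

```text
{'pixel': [381.8, 101.9], 'confidence': 0.79} [[0.4367 0.0589 0.011 ]]
[[0.4331 0.0109 0.022 ]
 [0.3949 0.0854 0.022 ]
 [0.4379 0.1074 0.022 ]
 [0.4776 0.034  0.022 ]] [0.43584877 0.05942716 0.022     ]
0.08376394194836975 117.15120779201702
0.08348271562443071 118.41706572932287
```

Emit:
servo_tool(
  deltas=[
    [0.9, 0.6, 0, 0, 0, 0, 100],
    [0.9, 0.6, 0, 0, 0, 0, 100],
    [0.9, 0.6, 0, 0, 0, 0, 100],
    [0.9, 0.6, 0, 0, 0, 0, 100],
    [0, 0, 0, 0, 0, 1, 100],
    [0, 0, 0, 0, 0, 1, 100],
    [0, 0, 0, 0, 0, 1, 100],
    [0, 0, 0, 0, 0, 1, 100],
    [0, 0, 0, 0, 0, 1, 100],
    [0, 0, 0, 0, 0, 1, 100],
    [0, 0, 0, 0, 0, 1, 100],
    [0, 0, 0, 0, 0, 1, 100],
  ],
)

```text
time_s: 20.0
position: [0.4331, 0.076, 0.1679]
tool_rot: [[-0.666, 0.746, 0.003], [0.746, 0.666, -0.0], [-0.003, 0.002, -1.0]]
contact_force: [-0.0, 0.3, 0.6]
gripper_width: 0.0851
```

Emit:
servo_tool(
  deltas=[
    [0, 0, 0, 0, 0, 1, 100],
    [0, 0, 0, 0, 0, 1, 100],
    [0, 0, 0, 0, 0, 0.3, 100],
    [0, 0, 0, 0, 0, 0, 100],
  ],
)

```text
time_s: 20.5
position: [0.4318, 0.0763, 0.1675]
tool_rot: [[-0.473, 0.881, 0.002], [0.881, 0.473, -0.0], [-0.001, 0.001, -1.0]]
contact_force: [0.6, -0.4, 0.1]
gripper_width: 0.0852
```

Run:
```python
from h import *
s=bot.read_state(); print(s["qpos"].round(3),s["position"])
im,C=grab("wrist","w7")
for q in spotter.place_of("wrist","frame_a_centre"): print(q, back(C,q["pixel"],.011).round(4))
```

```text
[-0.081  0.423  1.972 -0.     0.745 -0.574] [0.43184696 0.07627867 0.16753861]
{'pixel': [309.3, 245.7], 'confidence': 0.68} [[0.4395 0.056  0.011 ]]
```

View pics/w7.png

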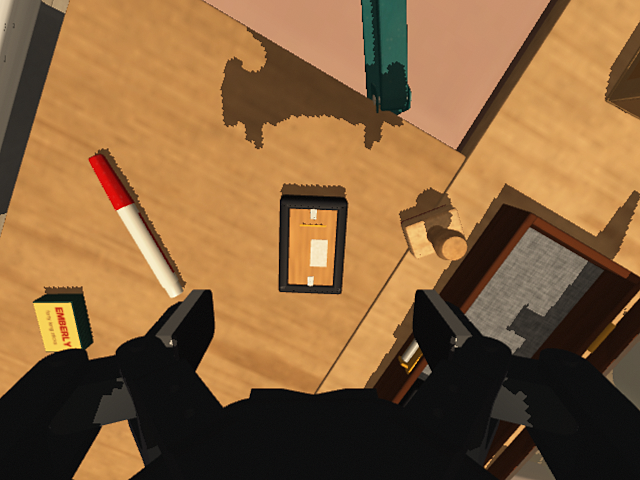

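Emit:
servo_tool(
  deltas=[
    [0, -0.1, 1, 0, 0, 0, 100],
    [0, 0, 1, 0, 0, 0, 100],
    [0, 0, 1, 0, 0, 0, 100],
    [0, 0, 1, 0, 0, 0, 100],
    [0, 0, 0.5, 0, 0, 0, 100],
    [0, 0, 0.3, 0, 0, 0, 100],
    [0, 0, 0, 0, 0, 0, 0],
    [0, 0, 0, 0, 0, 0, 0],
    [0, 0, 0, 0, 0, 0, 0],
    [0, 0, 0, 0, 0, 0, 0],
    [0, 0, 0, 0, 0, 0, 0],
  ],
)

```text
time_s: 21.98
position: [0.4286, 0.0751, 0.024]
tool_rot: [[-0.473, 0.881, 0.002], [0.881, 0.473, -0.0], [-0.001, 0.001, -1.0]]
contact_force: [-0.6, 0.9, 7.8]
gripper_width: 0.0544
```

Emit:
servo_tool(
  deltas=[
    [0, 0, -0.5, 0, 0, 0, 0],
    [0, 0, -1, 0, 0, 0, 0],
    [0, 0, -1, 0, 0, 0, 0],
    [0, 0, -1, 0, 0, 0, 0],
    [-0.5, 0, 0, 0, 0, 0, 0],
    [-0.5, 0, 0, 0, 0, 1, 0],
    [0, 0, 0, 0, 0, 1, 0],
    [0, 0, 0, 0, 0, 1, 0],
    [0, 0, 0, 0, 0, 1, 0],
    [0, 0, 0, 0, 0, 0.7, 0],
    [0, 0.5, 0, 0, 0, 0, 0],
    [0, 0, 0, 0, 0, 0, 0],
  ],
)

```text
time_s: 23.48
position: [0.4599, 0.048, 0.1279]
tool_rot: [[-0.001, 1.0, 0.003], [1.0, 0.001, -0.0], [-0.0, 0.003, -1.0]]
contact_force: [-0.6, -0.8, -0.5]
gripper_width: 0.0546
```

Run:
```python
from h import *
s=bot.read_state(); print(s["qpos"].round(3),s["position"])
im,C=grab("side","s8",(150,120,450,345),2.6)
```

```text
[-0.138  0.524  1.947 -0.     0.668 -0.139] [0.45992029 0.04801005 0.12791725]
```

View pics/s8.png

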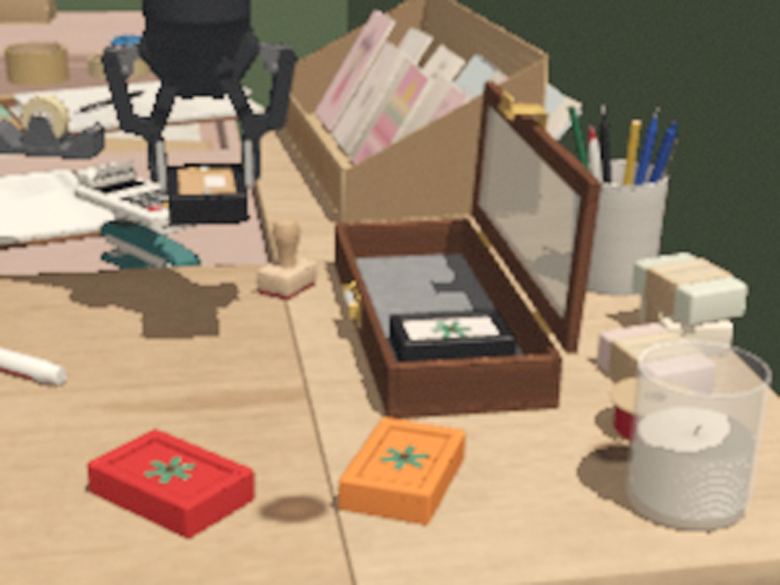

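Emit:
servo_tool(
  deltas=[
    [0, 0, 0, 0, 1, 0, 0],
    [0, 0, 0, 0, 1, 0, 0],
    [0, 0, 0, 0, 1, 0, 0],
    [0, 0, 0, 0, 1, 0, 0],
    [0, 0, 0, 0, 1, 0, 0],
    [0, 0, 0, 0, 1, 0, 0],
    [0, 0, 0, 0, 0, 0, 0],
  ],
)

```text
time_s: 24.4
position: [0.4577, 0.0472, 0.1273]
tool_rot: [[0.003, 1.0, 0.001], [0.809, -0.002, 0.587], [0.587, -0.001, -0.809]]
contact_force: [0.3, 1.0, -0.9]
gripper_width: 0.0542
```

Run:
```python
from h import *
s=bot.read_state(); print(s["qpos"].round(3),s["position"])
im,C=grab("side","s9",(100,0,400,300),2)
```

```text
[-0.485  0.64   1.951  0.67   0.992 -0.984] [0.4577112  0.04724769 0.12726473]
```

View pics/s9.png

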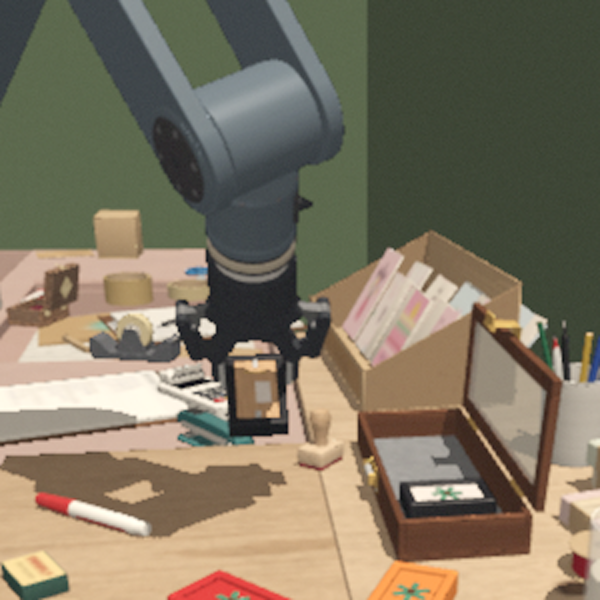

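Emit:
servo_tool(
  deltas=[
    [0.95, -0.4, 0.7, 0, 0, 0, 0],
    [0.95, -0.4, 0.7, 0, 0, 0, 0],
    [0, 0, 0, 0, 1, 0, 0],
    [0, 0, 0, 0, 1, 0, 0],
    [0, 0, 0, 0, 1, 0, 0],
    [0, 0, 0, 0, 1, 0, 0],
    [0, 0, 0, 0, 0, 0, 0],
  ],
)

```text
time_s: 25.32
position: [0.4335, 0.1193, 0.1268]
tool_rot: [[0.001, 1.0, -0.001], [0.502, 0.0, 0.865], [0.865, -0.002, -0.502]]
contact_force: [-0.6, 1.0, -0.3]
gripper_width: 0.0543
```

Run:
```python
from h import *
s=bot.read_state(); print(s["qpos"].round(3),s["position"])
im,C=grab("side","s10",(100,0,400,300),2)
im,C=grab("scene","c10",(50,0,450,360),1.8)
```

```text
[-0.521  0.823  2.022  0.93   1.209 -1.295] [0.43349327 0.11925159 0.12678275]
```

View pics/s10.png

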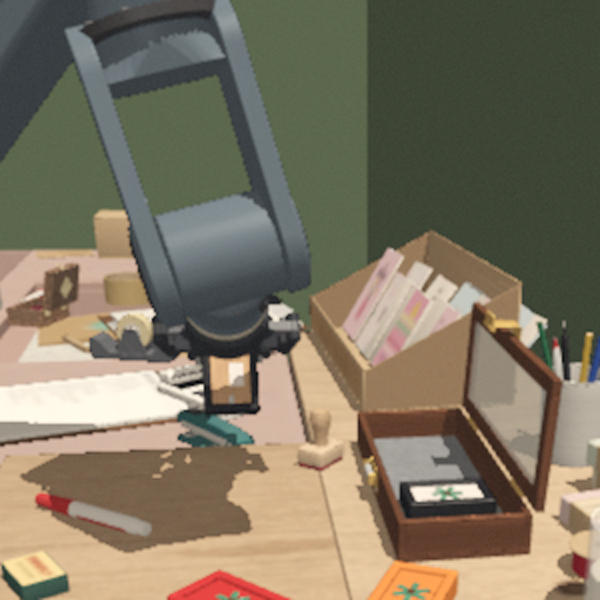

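View pics/c10.png

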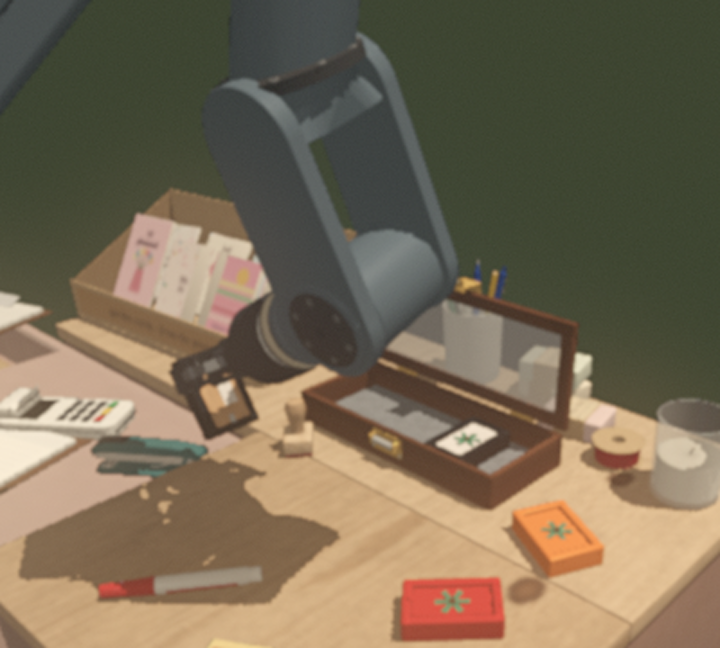

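Emit:
servo_tool(
  deltas=[
    [0, 0, 0, 0, -1, 0, 0],
    [0, 0, 0, 0, -1, 0, 0],
    [0, 0, 0, 0, -1, 0, 0],
    [0, 0, 0, 0, -1, 0, 0],
    [0, 0, 0, 0, -1, 0, 0],
    [0, 0, 0, 0, -1, 0, 0],
    [0, 0, 0, 0, -1, 0, 0],
    [0, 0, 0, 0, -1, 0, 0],
    [0, 0, 0, 0, -1, 0, 0],
    [0, 0, 0, 0, -1, 0, 0],
    [-0.85, 0.3, 0, 0, 0, 0, 0],
    [-0.85, 0.3, 0, 0, 0, 0, 0],
  ],
)

```text
time_s: 26.92
position: [0.4508, 0.0699, 0.129]
tool_rot: [[-0.004, 1.0, 0.002], [1.0, 0.004, -0.0], [-0.0, 0.002, -1.0]]
contact_force: [-0.3, -0.3, -1.1]
gripper_width: 0.0544
```

Emit:
servo_tool(
  deltas=[
    [0, 0, 1, 0, 0, 0, 0],
    [0, 0, 1, 0, 0, 0, 0],
    [0, 0, 1, 0, 0, 0, 0],
    [0, 0, 0.3, 0, 0, 0, 0],
    [0, 0, 0, 0, 0, 0, 0],
  ],
)

```text
time_s: 27.55
position: [0.4511, 0.069, 0.0292]
tool_rot: [[-0.001, 1.0, 0.0], [1.0, 0.001, -0.0], [-0.0, 0.0, -1.0]]
contact_force: [0.1, -0.3, -0.9]
gripper_width: 0.0547
```

Emit:
servo_tool(
  deltas=[
    [0, 0, 0.17, 0, 0, 0, 0],
    [0, 0, 0, 0, 0, 0, 0],
    [0, 0, 0, 0, 0, 0, 85],
    [0, 0, 0, 0, 0, 0, 85],
    [0, 0, -0.5, 0, 0, 0, 90],
    [0, 0, -1, 0, 0, 0, 90],
    [0, 0, -0.5, 0, -1, 0, 90],
    [0, 0, 0, 0, -1, 0, 90],
    [0, 0, 0, 0, -1, 0, 90],
    [0, 0, 0, 0, -1, 0, 90],
    [0, 0, 0, 0, -1, 0, 90],
    [0, 0, 0, 0, 0, 0, 90],
  ],
)

```text
time_s: 29.05
position: [0.4515, 0.0696, 0.0839]
tool_rot: [[-0.002, 1.0, 0.001], [0.866, 0.003, -0.5], [-0.5, 0.0, -0.866]]
contact_force: [0.6, -0.2, -0.7]
gripper_width: 0.077
```

Run:
```python
from h import *
s=bot.read_state(); print(s["qpos"].round(3),s["position"],s["tool_rot"].round(3))
im,C=grab("wrist","w11")
for q in spotter.place_of("wrist","frame_a_centre"): print(q, back(C,q["pixel"],.011).round(4))
im,C=grab("side","s11",(100,50,400,300),2.4)
p=proj(cam("wrist",s),[[.451,.048,.022],[.423,.09,.022],[.479,.09,.022],[.479,.006,.022],[.423,.006,.022]]);print(p.round())
```

```text
[ 0.207  0.711  1.898 -0.748  0.803  0.808] [0.45148663 0.06964829 0.08386665] [[-0.002  1.     0.001]
 [ 0.866  0.003 -0.5  ]
 [-0.5    0.    -0.866]]
{'pixel': [312.1, 228.2], 'confidence': 0.57} [[0.4521 0.0462 0.011 ]]
[[310. 239.]
 [253. 181.]
 [366. 181.]
 [352. 282.]
 [269. 282.]]
```

View pics/w11.png

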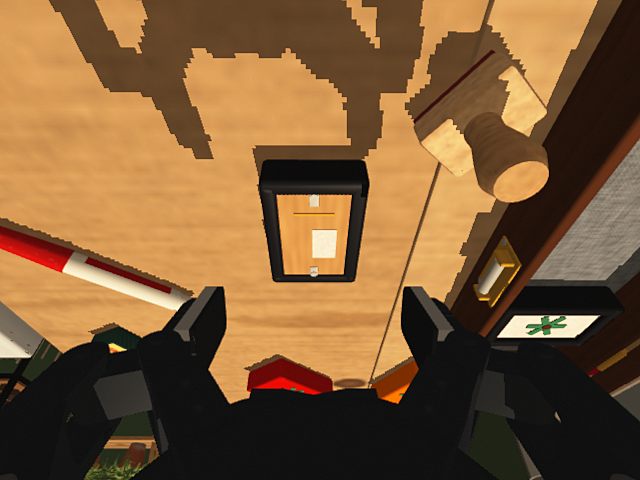

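View pics/s11.png

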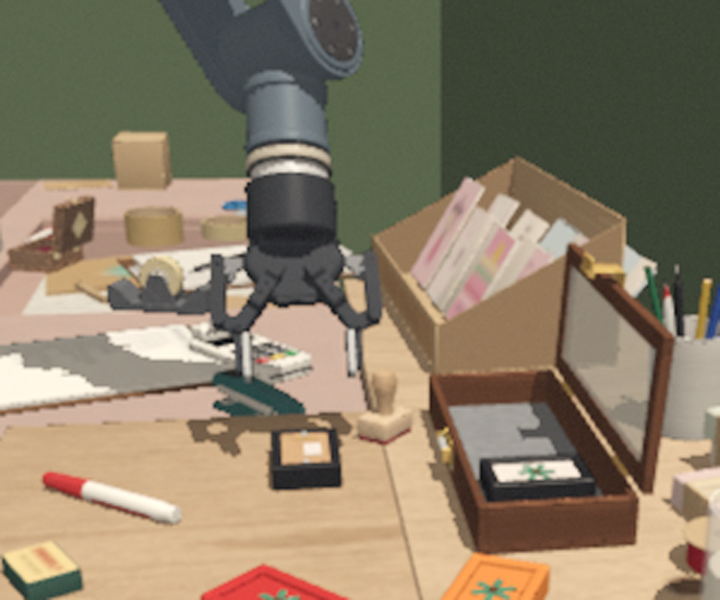

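Emit:
servo_tool(
  deltas=[
    [0, 0, 0, 0, 0, 0, 80],
    [0.5, 0, 0.8, 0, 0, 0, 80],
    [0.3, 0, 0.45, 0, 0, 0, 80],
    [0.25, 0, 0.35, 0, 0, 0, 80],
    [0, 0, 0, 0, 0, 0, 80],
  ],
)

```text
time_s: 29.82
position: [0.451, 0.0715, 0.0255]
tool_rot: [[-0.001, 1.0, -0.002], [0.866, -0.0, -0.5], [-0.5, -0.002, -0.866]]
contact_force: [0.5, 0.3, 0.6]
gripper_width: 0.0685
```

Emit:
servo_tool(
  deltas=[
    [0, 0, 0, 0, 0, 0, 0],
    [0, 0, 0, 0, 0, 0, 0],
    [0, 0, 0, 0, 0, 0, 0],
    [0, 0, 0, 0, 0, 0, 0],
    [-0.3, 0, -0.5, 0, 0, 0, 0],
    [-0.5, 0, -0.87, 0, 0, 0, 0],
    [-0.5, 0, -0.87, 0, 0, 0, 0],
    [-0.3, 0, -0.5, 0, 0, 0, 0],
    [0, 0, 0, 0, 0, 0, 0],
  ],
)

```text
time_s: 30.95
position: [0.4519, 0.0714, 0.1223]
tool_rot: [[0.001, 1.0, 0.002], [0.866, -0.0, -0.499], [-0.499, 0.002, -0.866]]
contact_force: [-0.5, -0.5, -0.7]
gripper_width: 0.0538
```

Emit:
servo_tool(
  deltas=[
    [0, 0, 0, 0, 1, 0, 0],
    [0, 0, 0, 0, 1, 0, 0],
    [0, 0, 0, 0, 1, 0, 0],
    [0, 0, 0, 0, 1, 0, 0],
    [0, 0, 0, 0, 1, 0, 0],
    [0, 0, 0, 0, 1, 0, 0],
    [0, 0, 0, 0, 1, 0, 0],
    [0, 0, 0, 0, 1, 0, 0],
    [0, 0, 0, 0, 1, 0, 0],
    [0, 0, 0, 0, 1, 0, 0],
    [0, 0, 0, 0, 0, 0, 0],
  ],
)

```text
time_s: 32.33
position: [0.4512, 0.0699, 0.1199]
tool_rot: [[0.005, 1.0, -0.001], [0.866, -0.003, 0.5], [0.5, -0.004, -0.866]]
contact_force: [-0.1, -0.6, -1.3]
gripper_width: 0.0546
```

Run:
```python
from h import *
s=bot.read_state(); print(s["qpos"].round(3))
im,C=grab("side","s12",(100,50,400,300),2.4)
im,C=grab("scene","c12",(50,0,450,360),1.6)
```

```text
[-0.397  0.614  1.986  0.644  0.874 -0.895]
```

View pics/s12.png

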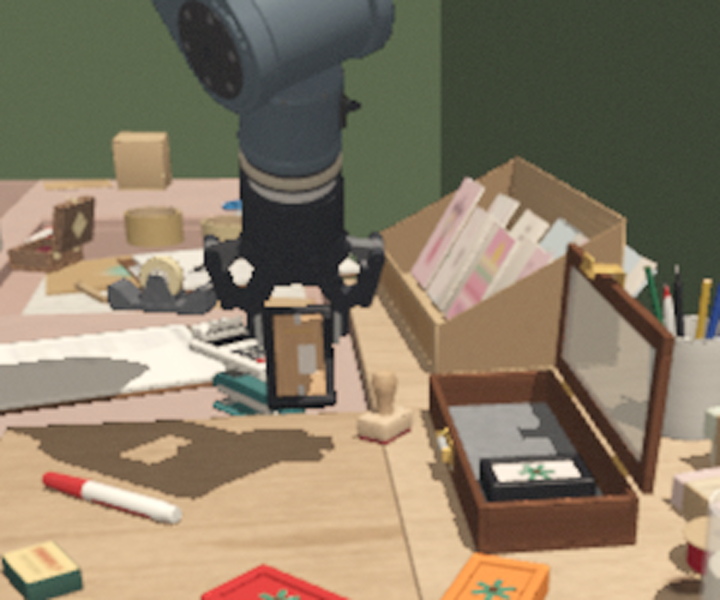

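View pics/c12.png

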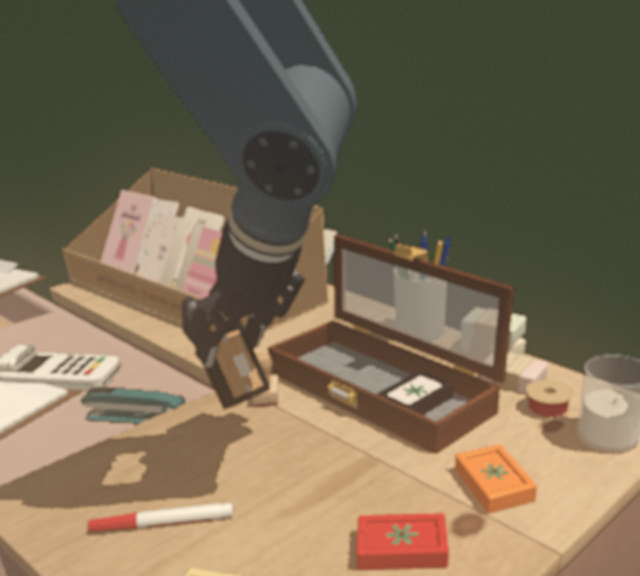

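Emit:
servo_tool(
  deltas=[
    [0, 0, 0, 0, 1, 0, 0],
    [0, 0, 0, 0, 1, 0, 0],
    [0, 0, 0, 0, 1, 0, 0],
    [0, 0, 0, 0, 1, 0, 0],
    [0, 0, 0, 0, 1, 0, 0],
    [0, 0, 0, 0, 0, 0, 0],
  ],
)

```text
time_s: 33.17
position: [0.4513, 0.0712, 0.1203]
tool_rot: [[0.002, 1.0, -0.002], [0.501, 0.0, 0.865], [0.865, -0.002, -0.501]]
contact_force: [-0.6, -0.3, 0.0]
gripper_width: 0.0546
```

Run:
```python
from h import *
s=bot.read_state(); print(s["qpos"].round(3),s["position"])
im,C=grab("side","s13",(150,80,350,280),3)
im,C=grab("scene","c13",(100,100,350,300),3)
im,C=grab("wrist","w13")
```

```text
[-0.59   0.841  1.941  0.852  1.267 -1.257] [0.45132694 0.07123641 0.12030132]
```

View pics/s13.png

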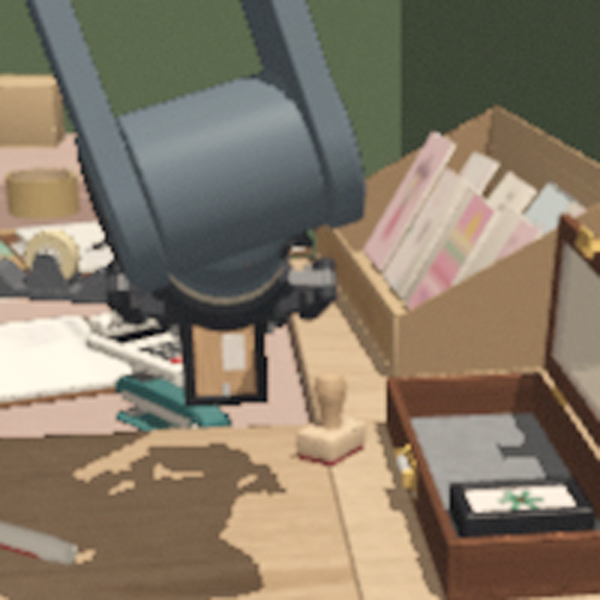

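View pics/c13.png

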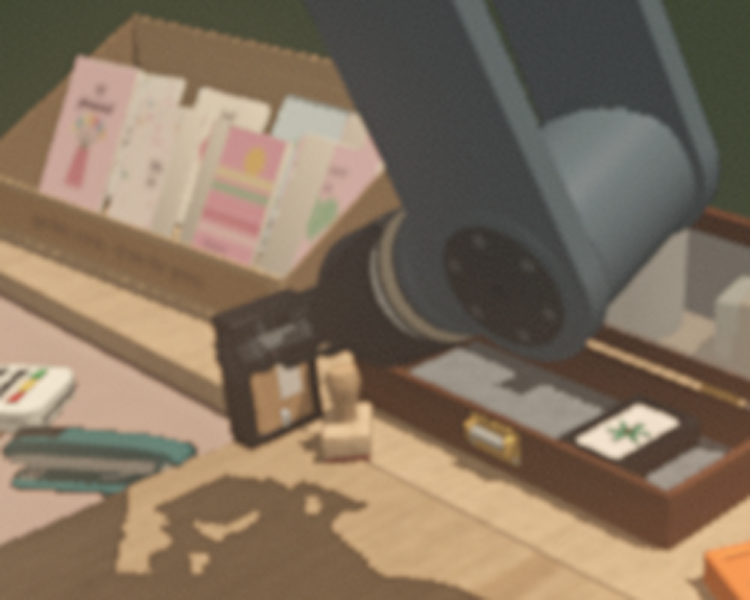

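View pics/w13.png

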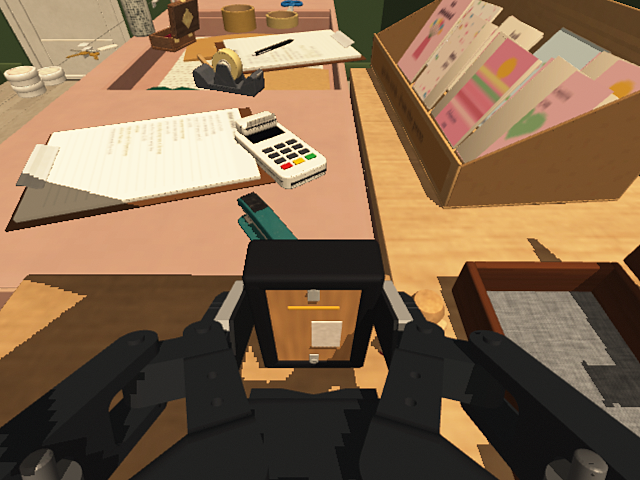

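Emit:
servo_tool(
  deltas=[
    [-0.5, 0, -0.87, 0, 0, 0, 0],
    [-0.25, 0, -0.43, 0, 0, 0, 0],
    [-0.5, 0, 0.38, 0, 0, 0, 0],
    [-0.5, 0, 0.36, 0, 0, 0, 0],
    [-0.35, 0, 0.24, 0, 0, 0, 0],
    [0, 0, 0, 0, 0, 0, 0],
    [0, 0, 0, 0, 0, 0, 0],
  ],
)

```text
time_s: 34.2
position: [0.4515, 0.0316, 0.0722]
tool_rot: [[-0.0, 1.0, -0.0], [0.5, 0.0, 0.866], [0.866, 0.0, -0.5]]
contact_force: [-0.3, 0.1, -0.6]
gripper_width: 0.054
```

Run:
```python
from h import *
s=bot.read_state(); print(s["qpos"].round(3),s["position"],s["contact_force"].round(2))
im,C=grab("side","s14",(150,80,350,280),3)
im,C=grab("scene","c14",(100,150,350,350),3)
```

```text
[-0.658  0.944  1.893  0.807  1.247 -1.318] [0.45146398 0.03160766 0.07218976] [-0.33  0.08 -0.6 ]
```

View pics/s14.png

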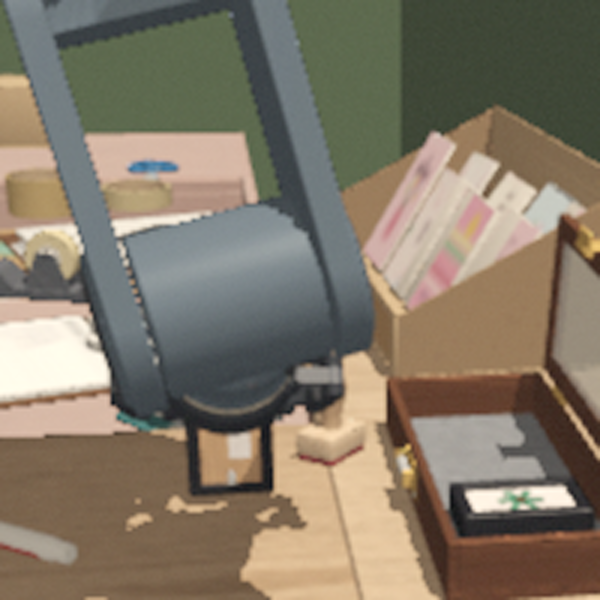

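View pics/c14.png

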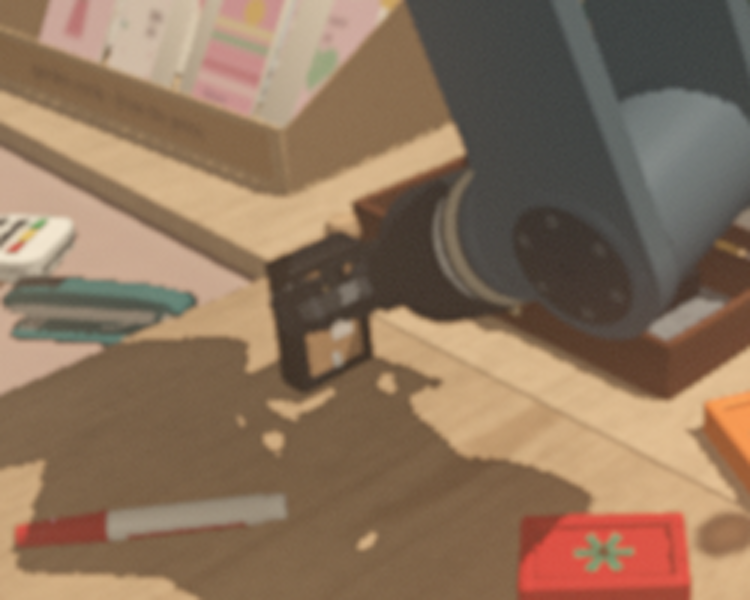

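Emit:
servo_tool(
  deltas=[
    [-0.087, 0, 0.05, 0, 0, 0, 0],
    [0, 0, 0, 0, 0, 0, 0],
    [0, 0, 0, 0, 0, 0, 0],
  ],
)

```text
time_s: 34.67
position: [0.4514, 0.0314, 0.0688]
tool_rot: [[-0.0, 1.0, 0.0], [0.5, -0.0, 0.866], [0.866, 0.0, -0.5]]
contact_force: [-0.7, -0.2, -1.0]
gripper_width: 0.0542
```

Emit:
servo_tool(
  deltas=[
    [-0.058, 0, 0.033, 0, 0, 0, 0],
    [0, 0, 0, 0, 0, 0, 0],
    [0, 0, 0, 0, 0, 0, 0],
  ],
)

```text
time_s: 35.05
position: [0.4514, 0.0315, 0.0667]
tool_rot: [[0.0, 1.0, 0.0], [0.5, -0.0, 0.866], [0.866, -0.0, -0.5]]
contact_force: [-0.1, -1.3, -0.4]
gripper_width: 0.0542
```

Emit:
servo_tool(
  deltas=[
    [-0.058, 0, 0.033, 0, 0, 0, 0],
    [0, 0, 0, 0, 0, 0, 0],
    [0, 0, 0, 0, 0, 0, 0],
  ],
)

```text
time_s: 35.42
position: [0.4514, 0.0316, 0.065]
tool_rot: [[0.0, 1.0, 0.0], [0.499, -0.0, 0.866], [0.866, -0.0, -0.499]]
contact_force: [0.1, -0.6, 1.9]
gripper_width: 0.0541
```

Run:
```python
from h import *
s=bot.read_state(); print(s["position"],s["contact_force"].round(2))
im,C=grab("scene","c15",(170,220,250,300),7)
```

```text
[0.45143259 0.03159061 0.06501827] [ 0.15 -0.65  1.91]
```

View pics/c15.png

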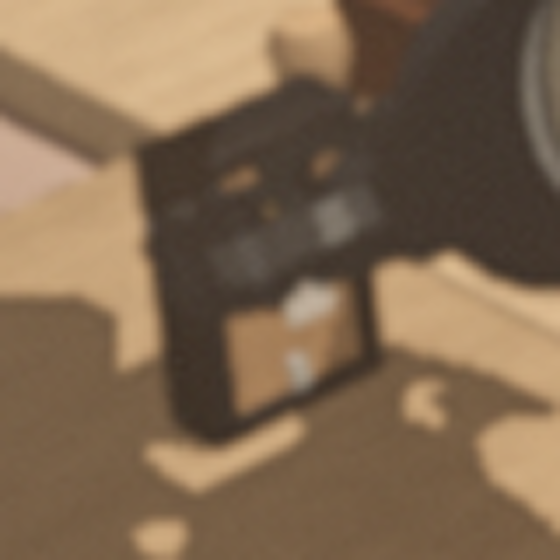

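Emit:
servo_tool(
  deltas=[
    [0, 0, 0, 0, 0, 0, 65],
    [0, 0, 0, 0, 0, 0, 72],
    [0, 0, 0, 0, 0, 0, 78],
    [0, 0, -0.3, 0, 0, 0, 80],
    [0, 0, -0.8, 0, 0, 0, 80],
    [0, 0, -1, 0, 0, 0, 80],
    [0.5, 0, -1, 0, 0, 0, 80],
    [1, 0, -0.5, 0, 0, 0, 80],
    [0, 0, 0, 0, 0, 0, 80],
  ],
)

```text
time_s: 36.6
position: [0.4518, -0.0406, 0.1592]
tool_rot: [[-0.002, 1.0, 0.002], [0.503, -0.001, 0.865], [0.865, 0.003, -0.503]]
contact_force: [-0.2, 0.2, -0.3]
gripper_width: 0.0683
```

Run:
```python
from h import *
s=bot.read_state(); print(s["position"],s["contact_force"].round(2))
im,C=grab("scene","c16",(100,100,350,300),3)
im,C=grab("wrist","w16")
im,C=grab("side","s16",(150,80,350,280),3)
```

```text
[ 0.45181635 -0.04059992  0.15922992] [-0.24  0.21 -0.26]
```

View pics/c16.png

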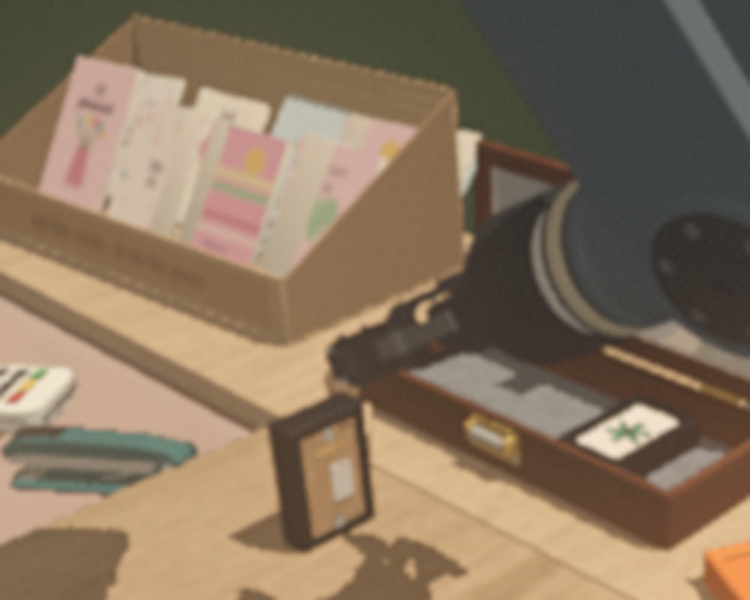

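View pics/w16.png

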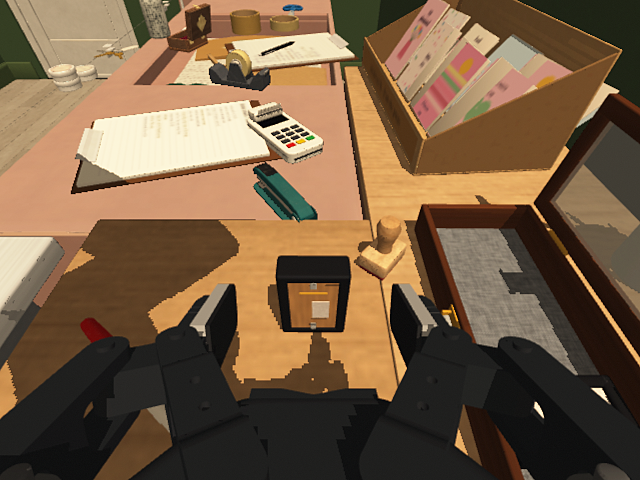

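View pics/s16.png

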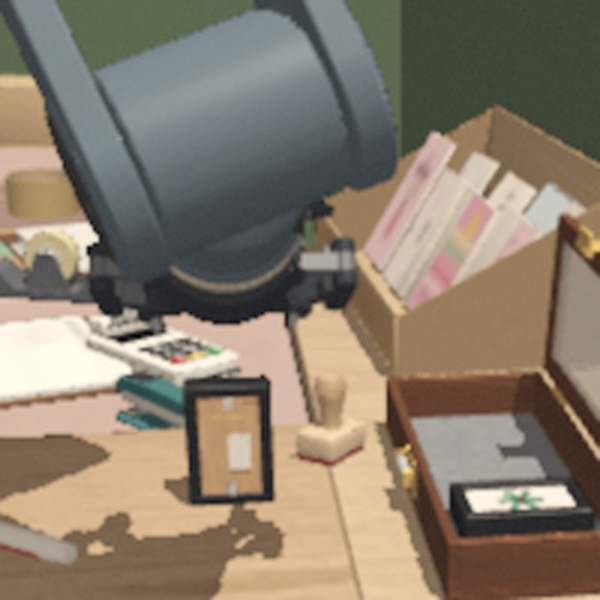

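Emit:
servo_tool(
  deltas=[
    [0, 0, 0, 0, -1, 0, 80],
    [0, 0, 0, 0, -1, 0, 80],
    [0, 0, 0, 0, -1, 0, 80],
    [0, 0, 0, 0, -1, 0, 80],
    [0, 0, 0, 0, -1, 0, 80],
    [0, 0, 0, 0, -1, 0, 80],
    [0, 0, 0, 0, -1, 0, 80],
    [0, 0, 0, 0, -1, 0, 80],
    [0, 0, 0, 0, -1, 0, 80],
    [0, 0, 0, 0, -1, 0, 80],
    [0, 0, 0, 0, -1, 0, 80],
    [0, 0, 0, 0, -1, 0, 80],
  ],
)

```text
time_s: 38.25
position: [0.4509, -0.0394, 0.1568]
tool_rot: [[-0.001, 1.0, -0.002], [0.978, 0.0, -0.211], [-0.211, -0.002, -0.978]]
contact_force: [0.6, -0.4, 0.7]
gripper_width: 0.0684
```

Emit:
servo_tool(
  deltas=[
    [0.8, 0, -0.25, 0, -1, 0, 85],
    [0.9, 0, -0.32, 0, -0.33, 0, 85],
    [0.94, 0, -0.34, 0, 0, 0, 85],
    [0.2, 0, -0.07, 0, 0, 0, 85],
    [0, 0, 0, 0, 0, 0, 85],
  ],
)

```text
time_s: 38.88
position: [0.451, 0.0504, 0.1601]
tool_rot: [[-0.002, 1.0, -0.001], [0.94, 0.001, -0.342], [-0.342, -0.002, -0.94]]
contact_force: [0.8, 0.0, -0.3]
gripper_width: 0.0725
```

Run:
```python
from h import *
s=bot.read_state(); print(s["position"],s["qpos"].round(3))
im,C=grab("wrist","w17")
y0,y1=.034,.057
print(proj(C,[[x,y,.084] for x in(.4235,.4795) for y in (y0,y1)]).round())
```

```text
[0.45103813 0.05040714 0.16006878] [ 0.075  0.505  1.905 -0.485  0.821  0.424]
[[267. 236.]
 [264. 204.]
 [357. 236.]
 [360. 204.]]
```

View pics/w17.png

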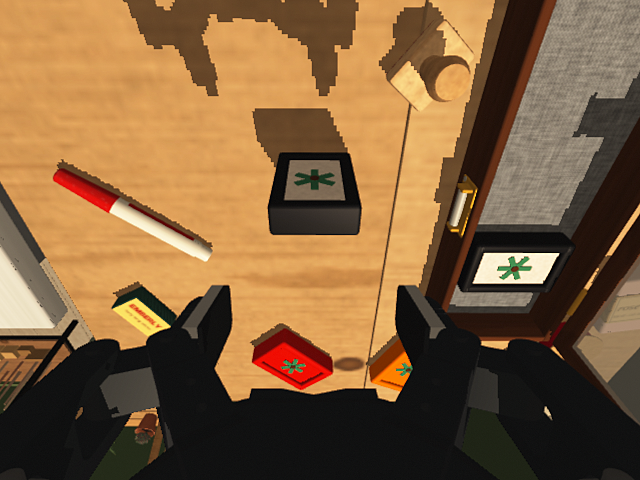

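Emit:
servo_tool(
  deltas=[
    [0.27, 0, 0.77, 0, 0, 0, 85],
    [0.27, 0, 0.77, 0, 0, 0, 85],
    [0.27, 0, 0.77, 0, 0, 0, 85],
    [0.26, 0, 0.77, 0, 0, 0, 85],
    [0, 0, 0, 0, 0, 0, 85],
    [0, 0, 0, 0, 0, 0, 0],
    [0, 0, 0, 0, 0, 0, 0],
    [0, 0, 0, 0, 0, 0, 0],
    [0, 0, 0, 0, 0, 0, 0],
  ],
)

```text
time_s: 40.05
position: [0.4518, 0.0491, 0.0636]
tool_rot: [[0.0, 1.0, 0.001], [0.94, 0.0, -0.342], [-0.342, 0.001, -0.94]]
contact_force: [-0.5, -0.0, 4.8]
gripper_width: 0.0553
```

Emit:
servo_tool(
  deltas=[
    [-0.34, 0, -0.94, 0, 0, 0, 0],
    [-0.34, 0, -0.94, 0, 0, 0, 0],
    [0, 0, 0, 0, 1, 0, 0],
    [0, 0, 0, 0, 1, 0, 0],
    [0, 0, 0, 0, 1, 0, 0],
    [0, 0, 0, 0, 1, 0, 0],
    [0, 0, 0, 0, 1, 0, 0],
    [0, 0, 0, 0, 1, 0, 0],
    [0, 0, 0, 0, 1, 0, 0],
    [0, 0, 0, 0, 1, 0, 0],
    [0, 0, 0, 0, 1, 0, 0],
    [0, 0, 0, 0, 0, 0, 0],
  ],
)

```text
time_s: 41.55
position: [0.4517, 0.0478, 0.1221]
tool_rot: [[0.003, 1.0, 0.001], [0.829, -0.003, 0.559], [0.559, -0.001, -0.829]]
contact_force: [0.5, -0.2, -1.2]
gripper_width: 0.0553
```

Run:
```python
from h import *
s=bot.read_state(); print(s["position"],s["qpos"].round(3))
im,C=grab("side","s18",(150,80,350,280),3)
```

```text
[0.45172513 0.04779283 0.12213465] [-0.475  0.635  1.971  0.659  0.948 -0.976]
```

View pics/s18.png

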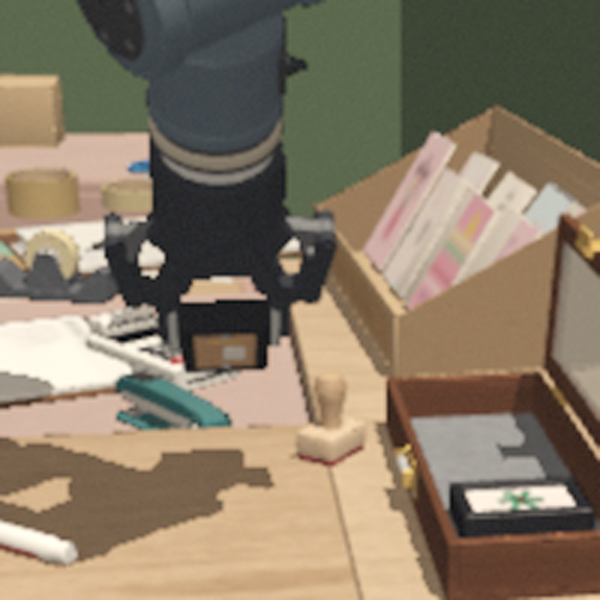

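Emit:
servo_tool(
  deltas=[
    [0, 0, 0, 0, 1, 0, 0],
    [0, 0, 0, 0, 1, 0, 0],
    [0, 0, 0, 0, 1, 0, 0],
    [0, 0, 0, 0, 1, 0, 0],
    [0, 0, 0, 0, 0.33, 0, 0],
    [-0.5, 0, -0.87, 0, 0, 0, 0],
    [-0.85, 0, 0.49, 0, 0, 0, 0],
    [-0.85, 0, 0.49, 0, 0, 0, 0],
    [-0.55, 0, 0.32, 0, 0, 0, 0],
    [0, 0, 0, 0, 0, 0, 0],
  ],
)

```text
time_s: 42.85
position: [0.4511, 0.0199, 0.0446]
tool_rot: [[0.001, 1.0, -0.002], [0.5, 0.002, 0.866], [0.866, -0.002, -0.5]]
contact_force: [-0.0, 0.5, -0.1]
gripper_width: 0.0555
```

Run:
```python
from h import *
s=bot.read_state(); print(s["position"],s["qpos"].round(3))
im,C=grab("side","s19",(150,80,350,280),3)
im,C=grab("scene","c19",(100,150,300,320),3.5)
```

```text
[0.45110482 0.01989451 0.04461982] [-0.677  1.001  1.869  0.797  1.228 -1.345]
```

View pics/s19.png

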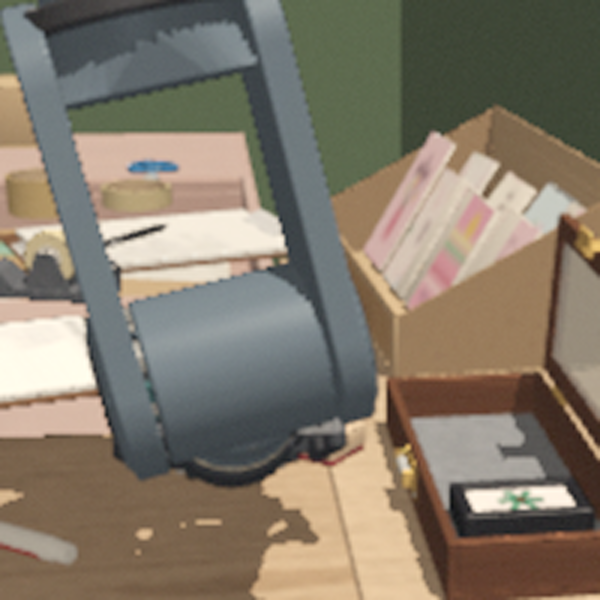

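View pics/c19.png

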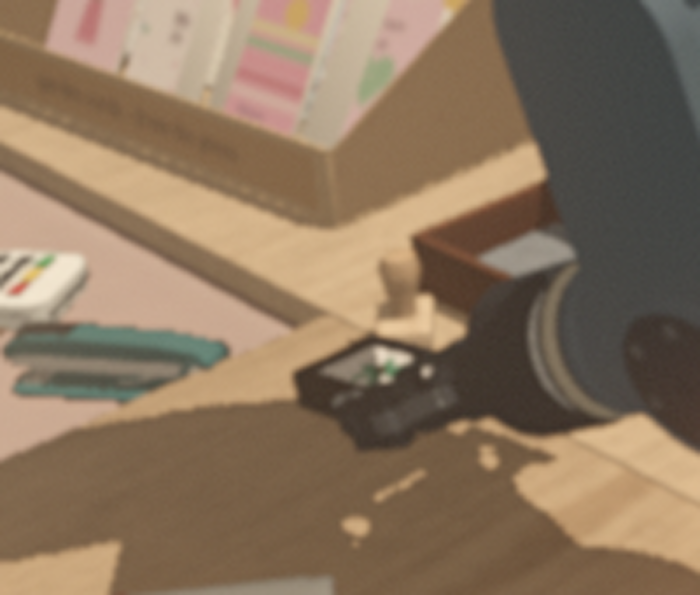

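Emit:
servo_tool(
  deltas=[
    [-0.29, 0, 0.17, 0, 0, 0, 0],
    [-0.09, 0, 0.05, 0, 0, 0, 0],
    [0, 0, 0, 0, 0, 0, 0],
    [0, 0, 0, 0, 0, 0, 0],
  ],
)

```text
time_s: 43.45
position: [0.4514, 0.019, 0.0319]
tool_rot: [[0.0, 1.0, 0.0], [0.5, -0.0, 0.866], [0.866, 0.0, -0.5]]
contact_force: [0.5, -0.5, -0.1]
gripper_width: 0.0552
```

Emit:
servo_tool(
  deltas=[
    [-0.06, 0, 0.03, 0, 0, 0, 0],
    [0, 0, 0, 0, 0, 0, 0],
    [0, 0, 0, 0, 0, 0, 0],
  ],
)

```text
time_s: 43.82
position: [0.4514, 0.0189, 0.0298]
tool_rot: [[0.0, 1.0, 0.0], [0.5, -0.0, 0.866], [0.866, -0.0, -0.5]]
contact_force: [0.0, 0.2, -0.9]
gripper_width: 0.0555
```

Emit:
servo_tool(
  deltas=[
    [-0.06, 0, 0.03, 0, 0, 0, 0],
    [0, 0, 0, 0, 0, 0, 0],
    [0, 0, 0, 0, 0, 0, 70],
    [0, 0, 0, 0, 0, 0, 80],
    [0, 0, 0, 0, 0, 0, 85],
    [0, 0, -0.5, 0, 0, 0, 85],
    [0, 0, -1, 0, 0, 0, 85],
    [0.5, 0, -1, 0, 0, 0, 85],
    [1, 0, -0.5, 0, -1, 0, 85],
    [1, 0, 0, 0, -1, 0, 85],
    [0, 0, 0, 0, -1, 0, 85],
    [0, 0, 0, 0, -1, 0, 85],
  ],
)

```text
time_s: 45.32
position: [0.4516, -0.0198, 0.1372]
tool_rot: [[-0.0, 1.0, 0.002], [0.812, -0.001, 0.584], [0.584, 0.002, -0.812]]
contact_force: [-0.1, -0.6, 0.8]
gripper_width: 0.0726
```

Emit:
servo_tool(
  deltas=[
    [0, 0, 0, 0, -1, 0, 85],
    [0, 0, 0, 0, -1, 0, 90],
    [0, 0, 0, 0, -1, 0, 100],
    [0, 0, 0, 0, -1, 0, 100],
    [0, 0, 0, 0, -1, 0, 100],
    [0, 0, 0, 0, -1, 0, 100],
    [0, 0, 0, 0, 0, 0, 100],
  ],
)

```text
time_s: 46.2
position: [0.451, -0.0181, 0.1367]
tool_rot: [[-0.003, 1.0, -0.0], [1.0, 0.003, 0.0], [0.0, -0.0, -1.0]]
contact_force: [0.4, -0.1, 0.8]
gripper_width: 0.0854
```

Run:
```python
from h import *
s=bot.read_state(); print(s["position"],s["qpos"].round(3))
im,C=grab("wrist","w20")
for q in spotter.place_of("wrist","frame_a_centre"): print(q, back(C,q["pixel"],.011).round(4))
for q in spotter.place_of("wrist","frame_c_centre"): print(q, back(C,q["pixel"],.011).round(4))
im,C=grab("side","s20",(120,120,420,320),2.6)
```

```text
[ 0.45097272 -0.01814491  0.13665108] [-2.890e-01  4.970e-01  1.966e+00  1.000e-03  6.790e-01 -2.920e-01]
{'pixel': [311.3, 162.4], 'confidence': 0.68} [[0.4506 0.0344 0.011 ]]
{'pixel': [310.7, 159.6], 'confidence': 0.72} [[0.4502 0.0364 0.011 ]]
{'pixel': [547.7, 265.7], 'confidence': 0.66} [[ 0.6384 -0.0454  0.011 ]]
```

View pics/w20.png

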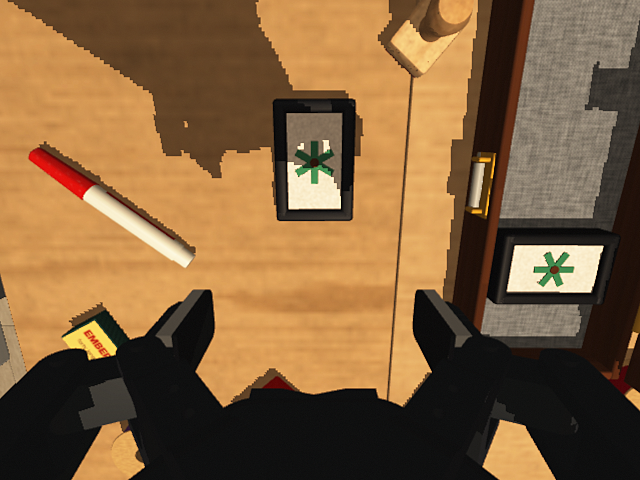

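View pics/s20.png

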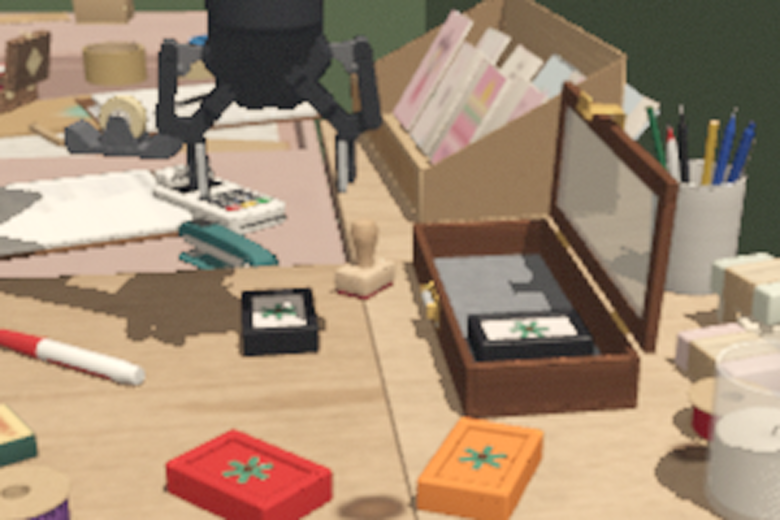

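Emit:
servo_tool(
  deltas=[
    [0.9, 0, 0, 0, 0, 0, 100],
    [0.9, 0, 0, 0, 0, 0, 100],
    [0, 0, 1, 0, 0, 0, 100],
    [0, 0, 1, 0, 0, 0, 100],
    [0, 0, 1, 0, 0, 0, 100],
    [0, 0, 0.5, 0, 0, 0, 100],
    [0, 0, 0.25, 0, 0, 0, 100],
    [0, 0, 0, 0, 0, 0, 0],
    [0, 0, 0, 0, 0, 0, 0],
    [0, 0, 0, 0, 0, 0, 0],
    [0, 0, 0, 0, 0, 0, 0],
    [0, 0, 0, 0, 0, 0, 0],
  ],
)

```text
time_s: 47.9
position: [0.4518, 0.035, 0.0245]
tool_rot: [[-0.0, 1.0, 0.002], [1.0, 0.0, -0.0], [-0.0, 0.002, -1.0]]
contact_force: [-0.7, -0.1, 6.4]
gripper_width: 0.0548
```

Emit:
servo_tool(
  deltas=[
    [0, 0, -0.5, 0, 0, 0, 0],
    [0, 0, -1, 0, 0, 0, 0],
    [0, 0, -1, 0, 0, 0, 0],
    [0, 0, -1, 0, 0, 0, 0],
    [0, 0, 0, 0, 0, -1, 0],
    [0, 0, 0, 0, 0, -1, 0],
    [0, 0, 0, 0, 0, -1, 0],
    [0, 0, 0, 0, 0, -1, 0],
    [0, 0, 0, 0, 0, -1, 0],
    [0, 0, 0, 0, 0, -1, 0],
    [0, 0, 0, 0, 0, -1, 0],
    [0, 0, 0, 0, 0, -1, 0],
  ],
)

```text
time_s: 49.4
position: [0.4512, 0.0352, 0.1294]
tool_rot: [[-0.746, 0.666, 0.001], [0.666, 0.746, -0.0], [-0.0, 0.0, -1.0]]
contact_force: [-0.6, -0.7, -0.0]
gripper_width: 0.0543
```

Emit:
servo_tool(
  deltas=[
    [0, 0, 0, 0, 0, -1, 0],
    [0, 0, 0, 0, 0, -1, 0],
    [0, 0, 0, 0, 0, -1, 0],
    [0, 0, 0, 0, 0, -1, 0],
    [0, 0, 0, 0, 0, -1, 0],
    [0, 0, 0, 0, 0, -1, 0],
    [0, 0, 0, 0, 0, -1, 0],
    [0, 0, 0, 0, 0, 0, 0],
  ],
)

```text
time_s: 50.4
position: [0.4513, 0.0351, 0.1293]
tool_rot: [[-1.0, 0.001, 0.001], [0.001, 1.0, -0.0], [-0.001, -0.0, -1.0]]
contact_force: [-0.4, 0.0, -2.1]
gripper_width: 0.0544
```

Run:
```python
from h import *
s=bot.read_state(); print(s["position"],s["qpos"].round(3))
im,C=grab("wrist","w21")
```

```text
[0.45130399 0.03513833 0.12925014] [-0.17   0.513  1.969  0.     0.659 -1.74 ]
```

View pics/w21.png

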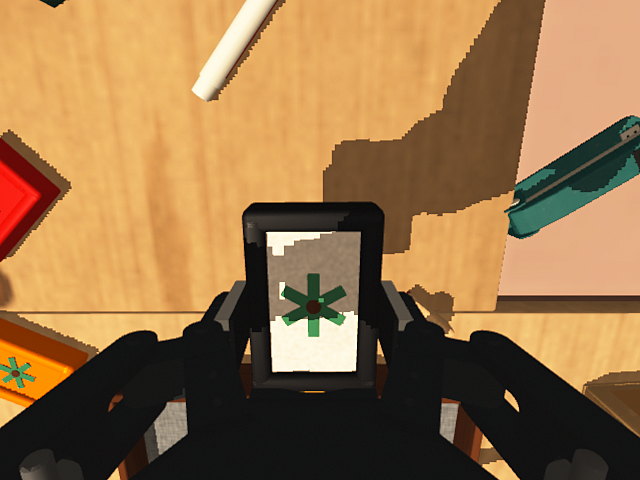

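Emit:
servo_tool(
  deltas=[
    [-1, 0.3, 0, 0, 0, 0, 0],
    [-1, 0.3, 0, 0, 0, 0, 0],
    [-1, 0.3, 0, 0, 0, 0, 0],
    [-1, 0.3, 0, 0, 0, 0, 0],
    [-1, 0.3, 0, 0, 0, 0, 0],
    [-0.95, 0.1, 0, 0, 0, 0, 0],
    [0, 0, 0, 0, 0, 0, 0],
    [0, 0, 0, 0, 0, 0, 0],
  ],
)

```text
time_s: 51.45
position: [0.6283, 0.083, 0.1282]
tool_rot: [[-1.0, 0.001, -0.003], [0.001, 1.0, 0.0], [0.003, 0.0, -1.0]]
contact_force: [-0.1, 0.1, -2.2]
gripper_width: 0.0544
```

Run:
```python
from h import *
s=bot.read_state(); print(s["position"],s["qpos"].round(3))
im,C=grab("wrist","w22")
im,C=grab("side","s22",(240,100,440,300),3)
```

```text
[0.62833098 0.08304974 0.12817352] [-0.045  0.69   1.507 -0.     0.948 -1.615]
```

View pics/w22.png

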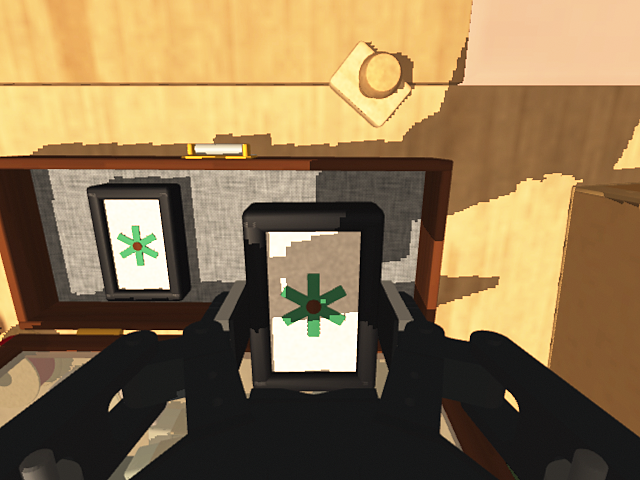

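View pics/s22.png

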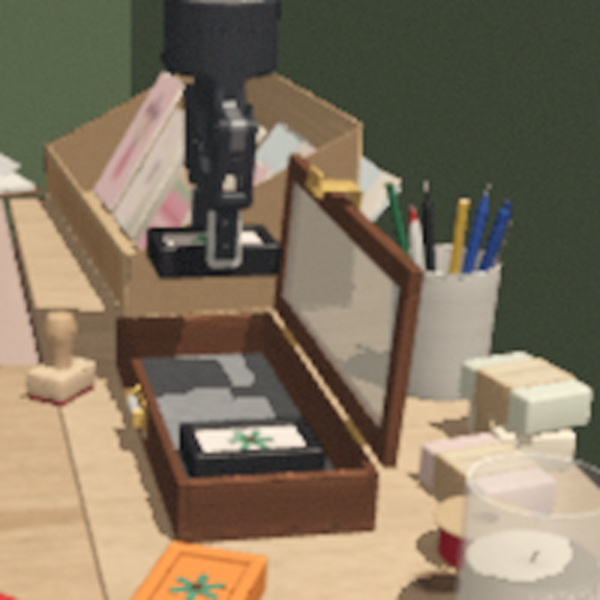

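Emit:
servo_tool(
  deltas=[
    [-0.05, 0, 0.8, 0, 0, 0, 0],
    [0, 0, 1, 0, 0, 0, 0],
    [0, 0, 0.8, 0, 0, 0, 0],
    [0, 0, 0.4, 0, 0, 0, 0],
    [0, 0, 0.12, 0, 0, 0, 0],
    [0, 0, 0, 0, 0, 0, 0],
  ],
)

```text
time_s: 52.3
position: [0.6317, 0.083, 0.0355]
tool_rot: [[-1.0, 0.0, 0.001], [0.0, 1.0, -0.0], [-0.001, -0.0, -1.0]]
contact_force: [0.2, 0.9, -0.3]
gripper_width: 0.0542
```

Emit:
servo_tool(
  deltas=[
    [0, 0, 0.06, 0, 0, 0, 0],
    [0, 0, 0, 0, 0, 0, 0],
    [0, 0, 0, 0, 0, 0, 80],
    [0, 0, 0, 0, 0, 0, 85],
    [0, 0, -0.5, 0, 0, 0, 85],
    [0, 0, -1, 0, 0, 0, 85],
    [0, 0, -1, 0, 0, 0, 85],
    [0, 0, -1, 0, 0, 0, 85],
    [0, 0, -1, 0, 0, 0, 85],
    [1, -0.5, -1, 0, 0, 0, 50],
    [1, -0.5, -0.5, 0, 0, 0, 0],
    [1, -0.5, 0, 0, 0, 0, 0],
  ],
)

```text
time_s: 53.8
position: [0.5416, 0.0376, 0.2159]
tool_rot: [[-1.0, -0.0, 0.005], [-0.0, 1.0, -0.001], [-0.005, -0.001, -1.0]]
contact_force: [-0.2, 0.5, -0.0]
gripper_width: 0.0185
```

Run:
```python
from h import *
s=bot.read_state(); print(s["position"],s["qpos"].round(3))
im,C=grab("wrist","w23")
for q in spotter.place_of("wrist","frame_c_centre"): print(q, back(C,q["pixel"],.019).round(4))
im,C=grab("side","s23",(200,100,440,300),3)
im,C=grab("scene","c23")
```

```text
[0.54159878 0.03758023 0.21587881] [-0.137  0.461  1.679 -0.     0.996 -1.708]
{'pixel': [69.8, 236.7], 'confidence': 0.93} [[ 0.5668 -0.2066  0.019 ]]
{'pixel': [236.1, 295.8], 'confidence': 0.73} [[ 0.6313 -0.0449  0.019 ]]
{'pixel': [47.0, 85.0], 'confidence': 0.64} [[ 0.4275 -0.1987  0.019 ]]
{'pixel': [295.7, 358.7], 'confidence': 0.27} [[0.7082 0.0166 0.019 ]]
```

View pics/w23.png

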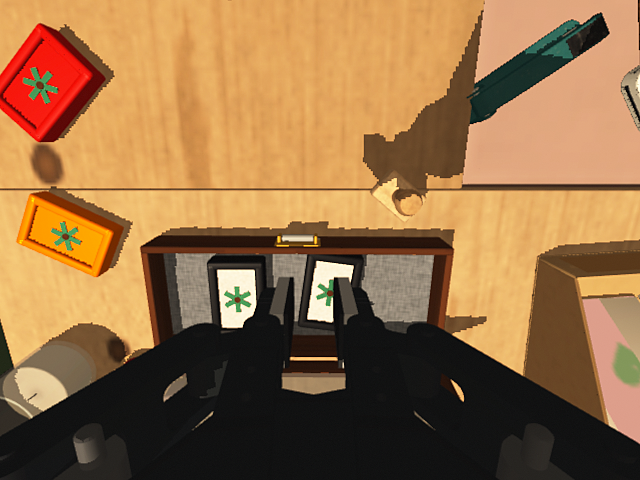

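View pics/s23.png

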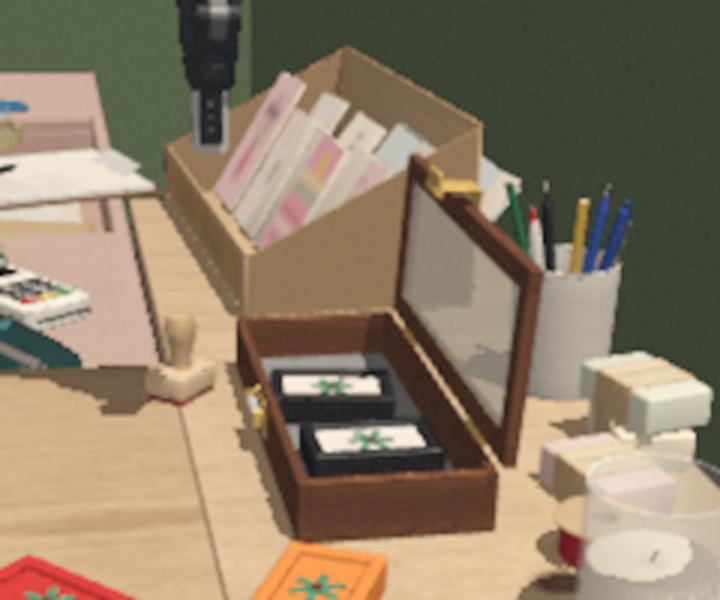

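View pics/c23.png

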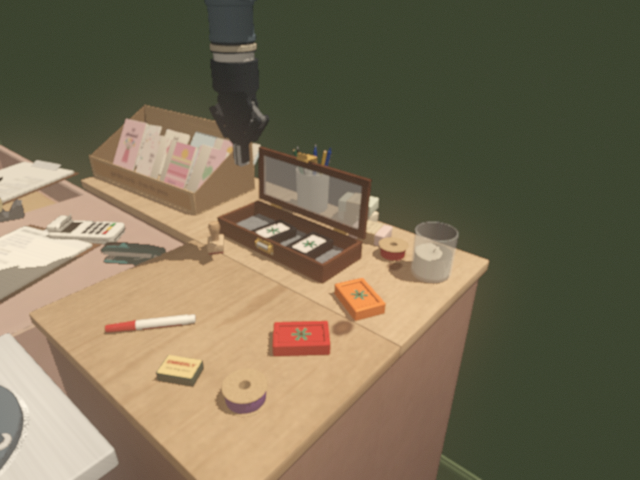

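Run:
```python
from h import *
C=cam("wrist"); print(back(C,[[330,293],[237,300]],.03).round(4), back(C,[[312,255],[364,258]],.03))
im=cv2.imread("pics/w23.png")[230:350,140:460]; cv2.imwrite("pics/w23z.png",cv2.resize(im,None,fx=2.5,fy=2.5))
S=cam("scene");D=cam("side")
for n in("scene","side"):
  for q in spotter.place_of(n,"frame_c_centre"): print(n,q["confidence"],back(cam(n),q["pixel"],.019).round(4))
```

```text
[[ 0.6215  0.0532  0.03  ]
 [ 0.6291 -0.0407  0.03  ]] [[0.58105308 0.03521895 0.03      ]
 [0.58418498 0.08590248 0.03      ]]
scene 0.91 [[ 0.4229 -0.2028  0.019 ]]
scene 0.87 [[ 0.5621 -0.2019  0.019 ]]
scene 0.74 [[ 0.6327 -0.0329  0.019 ]]
scene 0.32 [[0.6303 0.0658 0.019 ]]
side 0.9 [[ 0.6308 -0.0417  0.019 ]]
side 0.83 [[ 0.4272 -0.2216  0.019 ]]
side 0.71 [[ 0.5605 -0.2189  0.019 ]]
```

View pics/w23z.png

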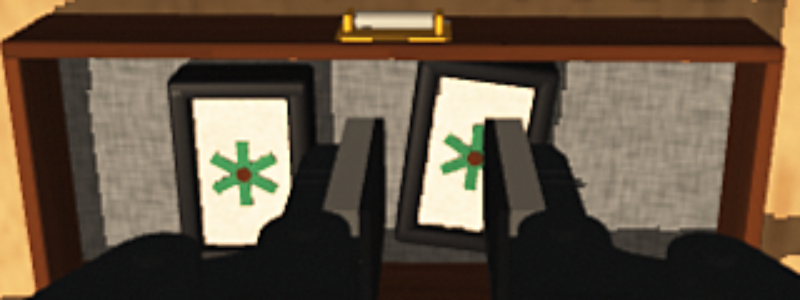

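Emit:
servo_tool(
  deltas=[
    [0, -0.7, -0.6, 0, 0, 0, 0],
    [0, -0.7, -0.6, 0, 0, 0, 0],
    [-0.5, -0.7, 0, 0, 0, 0, 0],
    [-1, -0.65, 0, 0, 0, 0, 0],
    [-1, 0, 0, 0, 0, 0, 0],
    [-1, 0, 0, 0, 0, 0, 0],
    [-1, 0, 0, 0, 0, 0, 0],
    [-1, 0, 0, 0, 0, 0, 0],
    [-1, 0, 0, 0, 0, 0, 0],
    [-0.7, 0, 0, 0, 0, 0, 0],
    [0, 0, 0, 0, 0, 0, 0],
  ],
)

```text
time_s: 55.48
position: [0.759, -0.044, 0.248]
tool_rot: [[-1.0, -0.001, 0.0], [-0.001, 1.0, -0.0], [-0.0, -0.0, -1.0]]
contact_force: [0.9, 0.4, -0.6]
gripper_width: 0.0004
```

Run:
```python
from h import *
s=bot.read_state(); print(s["position"],s["qpos"].round(3),s["tool_rot"].round(3))
im,C=grab("wrist","w24")
im,C=grab("side","s24",(220,60,460,300),2.5)
im,C=grab("scene","c24",(180,30,480,290),2.4)
```

```text
[ 0.75899837 -0.04401971  0.24800171] [-0.204  0.726  1.042  0.     1.374 -1.776] [[-1.    -0.001  0.   ]
 [-0.001  1.    -0.   ]
 [-0.    -0.    -1.   ]]
```

View pics/w24.png

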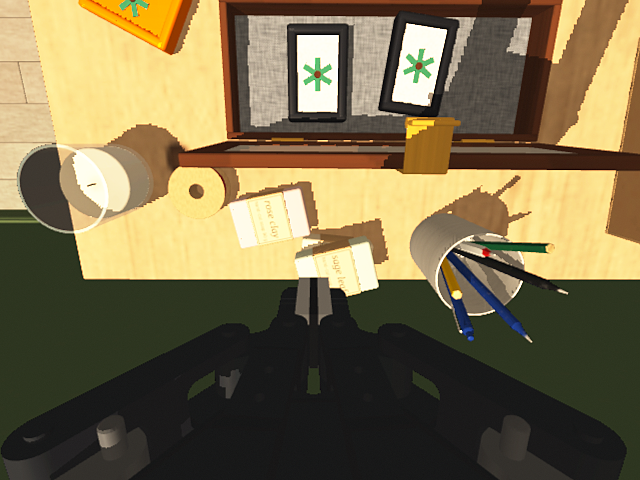

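View pics/s24.png

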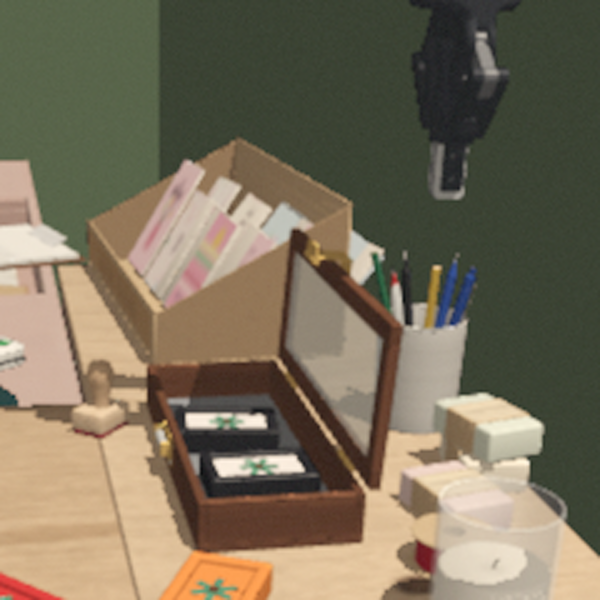

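View pics/c24.png

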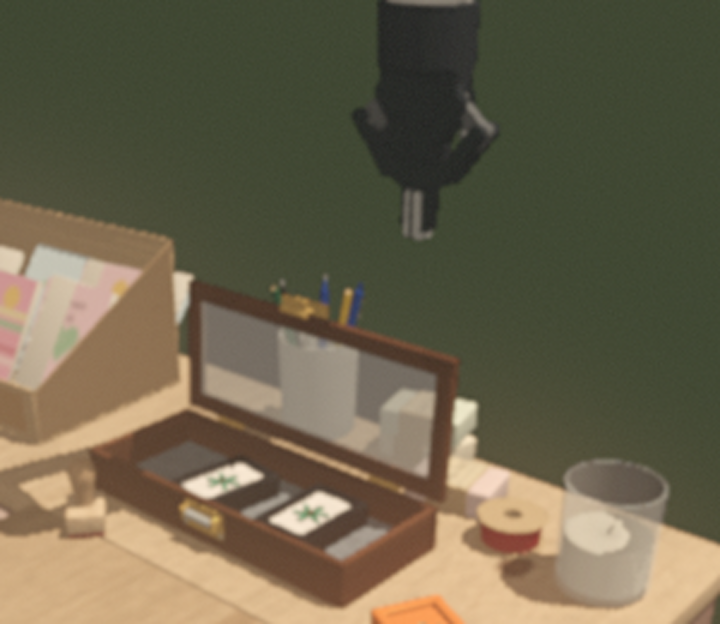

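Emit:
servo_tool(
  deltas=[
    [0, 0, 1, 0, 0, 0, 0],
    [0, 0, 1, 0, 0, 0, 0],
    [0, 0, 1, 0, 0, 0, 0],
    [0, 0, 0.3, 0, 0, 0, 0],
    [0.5, 0, 0, 0, 0, 0, 0],
    [0.5, 0, 0, 0, 0, 0, 0],
    [0, 0, 0, 0, 0, 0, 0],
  ],
)

```text
time_s: 56.5
position: [0.727, -0.0445, 0.1516]
tool_rot: [[-1.0, 0.0, 0.001], [0.0, 1.0, -0.0], [-0.001, -0.0, -1.0]]
contact_force: [0.4, 0.0, 0.5]
gripper_width: 0.0002
```

Run:
```python
import numpy as np
# P corner path: contact at r on outer face
for th in np.arange(1.5,-.01,-.1):
    r=.09 if th>1.3 else .095
    if th<1.3: r=.095+ .018*(1.3-th)/1.3
    x=.692-r*np.cos(th)+.009*np.sin(th); z=.041+r*np.sin(th)+.009*np.cos(th)
    print(round(th,2),"TCP x %.3f z %.3f"%(x+.011,z+.019))
```

```text
1.5 TCP x 0.706 z 0.150
1.4 TCP x 0.697 z 0.150
1.3 TCP x 0.686 z 0.154
1.2 TCP x 0.676 z 0.153
1.1 TCP x 0.667 z 0.151
1.0 TCP x 0.657 z 0.148
0.9 TCP x 0.648 z 0.144
0.8 TCP x 0.638 z 0.139
0.7 TCP x 0.630 z 0.133
0.6 TCP x 0.622 z 0.127
0.5 TCP x 0.614 z 0.119
0.4 TCP x 0.608 z 0.110
0.3 TCP x 0.602 z 0.101
0.2 TCP x 0.597 z 0.091
0.1 TCP x 0.593 z 0.080
-0.0 TCP x 0.590 z 0.069
```

Emit:
servo_tool(
  deltas=[
    [0.35, 0, 0, 0, 0, 0, 0],
    [0.35, 0, 0, 0, 0, 0, 0],
    [0.35, 0, 0, 0, 0, 0, 0],
    [0.35, 0, 0, 0, 0, 0, 0],
    [0, 0, 0, 0, 0, 0, 0],
  ],
)

```text
time_s: 57.12
position: [0.6836, -0.0443, 0.1497]
tool_rot: [[-1.0, 0.0, -0.003], [0.0, 1.0, 0.0], [0.003, 0.0, -1.0]]
contact_force: [0.3, -0.3, -0.3]
gripper_width: 0.0
```

Run:
```python
from h import *
im,C=grab("side","s25",(220,60,460,300),2.5)
```

```text
(no output)
```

View pics/s25.png

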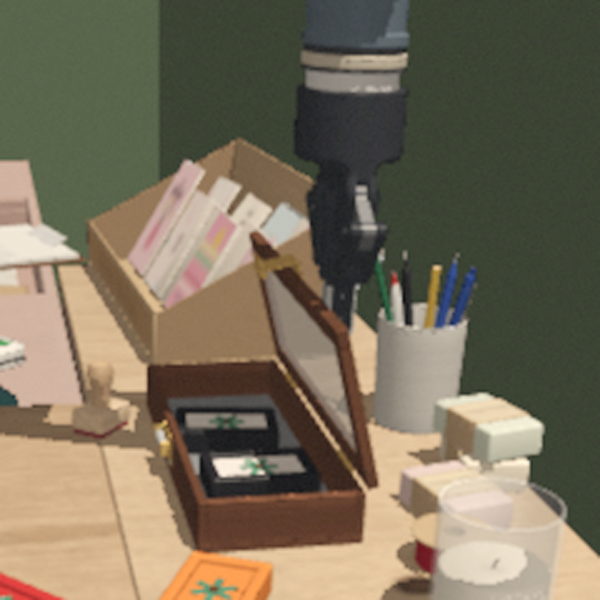

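Emit:
servo_tool(
  deltas=[
    [0.28, 0, 0, 0, 0, 0, 0],
    [0.28, 0, 0, 0, 0, 0, 0],
    [0.32, 0, 0.1, 0, 0, 0, 0],
    [0.32, 0, 0.1, 0, 0, 0, 0],
    [0.3, 0, 0.18, 0, 0, 0, 0],
    [0.3, 0, 0.18, 0, 0, 0, 0],
    [0.27, 0, 0.24, 0, 0, 0, 0],
    [0.27, 0, 0.24, 0, 0, 0, 0],
    [0.2, 0, 0.3, 0, 0, 0, 0],
    [0.2, 0, 0.3, 0, 0, 0, 0],
    [0, 0, 0, 0, 0, 0, 0],
  ],
)

```text
time_s: 58.55
position: [0.6037, -0.0446, 0.0998]
tool_rot: [[-1.0, 0.0, 0.001], [0.0, 1.0, -0.0], [-0.001, -0.0, -1.0]]
contact_force: [5.2, -0.6, -3.5]
gripper_width: 0.0003
```

Run:
```python
from h import *
im,C=grab("side","s26",(220,60,460,300),2.5)
im,C=grab("wrist","w26")
```

```text
(no output)
```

View pics/s26.png

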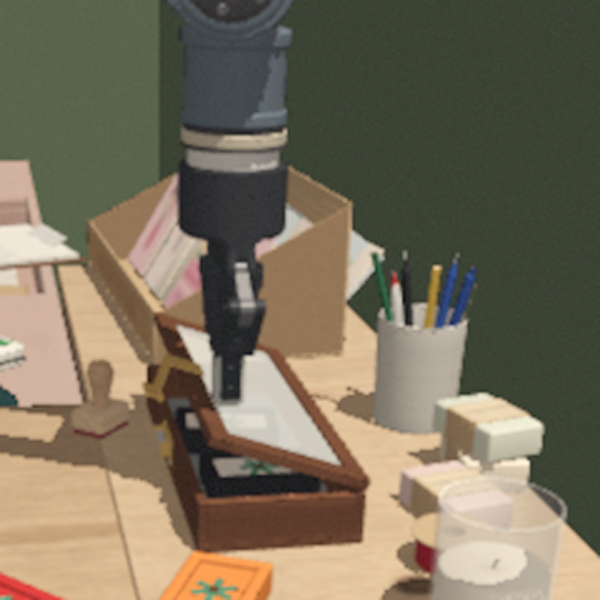

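View pics/w26.png

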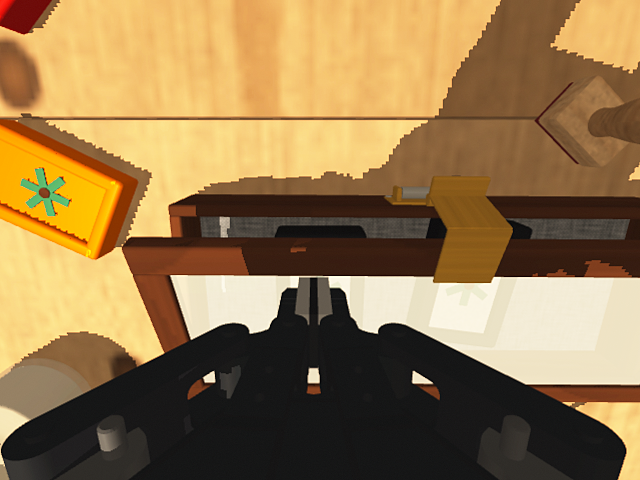

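Emit:
servo_tool(
  deltas=[
    [-0.1, 0, -0.5, 0, 0, 0, 0],
    [0.4, 0.5, 0, 0, 0, 0, 0],
    [0.45, 0.45, 0, 0, 0, 0, 0],
    [0, 0, 0.4, 0, 0, 0, 0],
    [0, 0, 0.3, 0, 0, 0, 0],
    [0, 0, 0.3, 0, 0, 0, 0],
    [0, 0, 0.2, 0, 0, 0, 0],
    [0, 0, 0, 0, 0, 0, 0],
  ],
)

```text
time_s: 59.65
position: [0.5807, -0.0162, 0.0791]
tool_rot: [[-1.0, 0.0, -0.001], [0.0, 1.0, 0.0], [0.001, 0.0, -1.0]]
contact_force: [-0.2, -0.6, 0.3]
gripper_width: 0.0001
```

Run:
```python
from h import *
im,C=grab("side","s27",(220,60,460,300),2.5)
im,C=grab("wrist","w27")
```

```text
(no output)
```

View pics/s27.png

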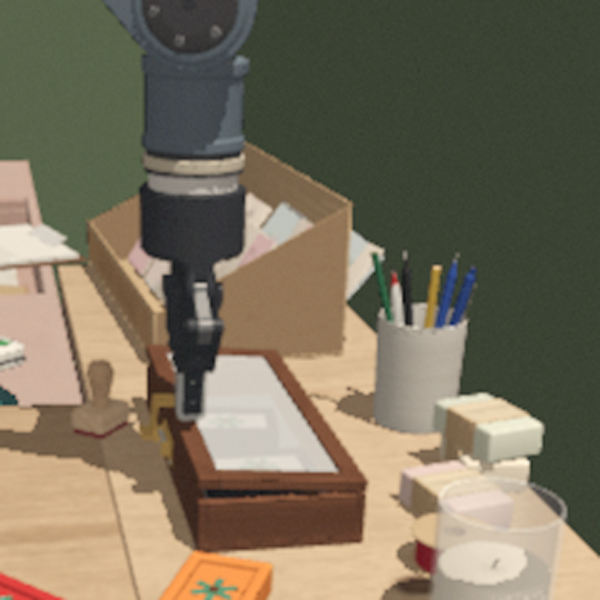

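View pics/w27.png

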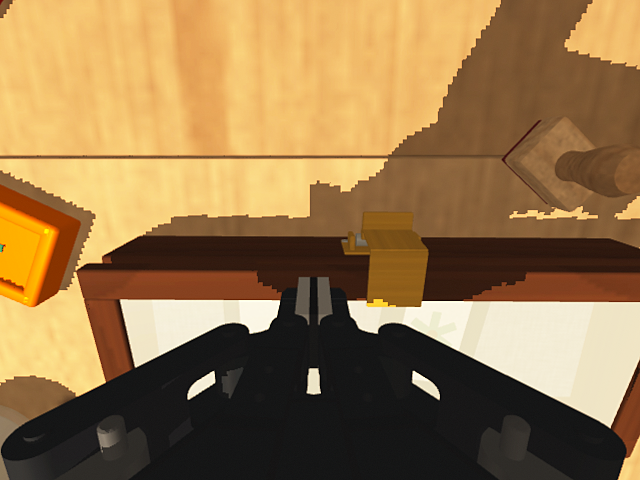

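Emit:
servo_tool(
  deltas=[
    [0.1, 0, -0.1, 0, 0, 0, 0],
    [0, 0, 0.2, 0, 0, 0, 0],
    [0, 0, 0.1, 0, 0, 0, 0],
    [0, 0, 0.1, 0, 0, 0, 0],
    [0, 0, 0, 0, 0, 0, 0],
  ],
)

```text
time_s: 60.38
position: [0.5774, -0.0161, 0.0717]
tool_rot: [[-1.0, -0.0, -0.0], [-0.0, 1.0, -0.0], [0.0, -0.0, -1.0]]
contact_force: [-1.3, -0.8, 7.7]
gripper_width: -0.0
```

Emit:
servo_tool(
  deltas=[
    [0, 0, 0.1, 0, 0, 0, 0],
    [0, 0, 0, 0, 0, 0, 0],
  ],
)

```text
time_s: 60.62
position: [0.5773, -0.016, 0.0684]
tool_rot: [[-1.0, -0.0, -0.001], [-0.0, 1.0, -0.0], [0.001, -0.0, -1.0]]
contact_force: [-2.3, -1.1, 6.6]
gripper_width: -0.0001
```

Emit:
servo_tool(
  deltas=[
    [0, 0, 0.07, 0, 0, 0, 0],
    [0, 0, 0, 0, 0, 0, 0],
    [0, 0, 0, 0, 0, 0, 0],
  ],
)

```text
time_s: 61.0
position: [0.5773, -0.016, 0.0683]
tool_rot: [[-1.0, -0.0, -0.0], [-0.0, 1.0, -0.0], [0.0, -0.0, -1.0]]
contact_force: [-4.9, -0.3, 18.8]
gripper_width: 0.0001
```

Run:
```python
from h import *
s=bot.read_state(); print(s["position"],s["contact_force"])
im,C=grab("side","s28",(250,180,370,290),5)
im,C=grab("wrist","w28",(200,200,500,320),2.6)
```

```text
[ 0.57729616 -0.01601703  0.06825359] [-4.94117909 -0.27751437 18.81688125]
```

View pics/s28.png

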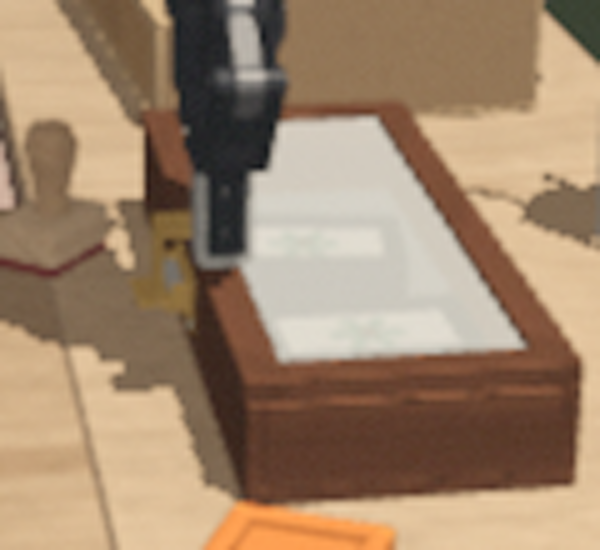

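View pics/w28.png

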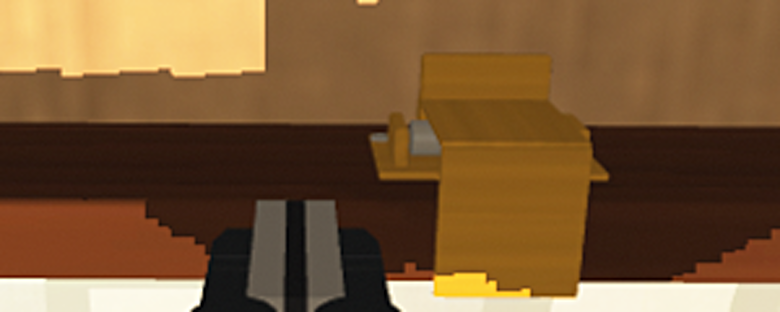

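Emit:
servo_tool(
  deltas=[
    [0, 0, 0.04, 0, 0, 0, 0],
    [0, 0, 0, 0, 0, 0, 0],
    [0, 0, -0.5, 0, 0, 0, 0],
    [0, 0, -1, 0, 0, 0, 0],
    [0, 0, -1, 0, 0, 0, 0],
    [0, 0, -1, 0, 0, 0, 0],
    [0.5, 0, -1, 0, 0, 0, 0],
    [1, 0, -0.5, 0, 0, 0, 0],
    [1, 0, 0, 0, 0, 0, 0],
    [1, 0, 0, 0, 0, 0, 0],
    [0, 0, 0, 0, 0, 0, 0],
  ],
)

```text
time_s: 62.48
position: [0.4704, -0.0155, 0.2144]
tool_rot: [[-1.0, 0.0, -0.002], [0.0, 1.0, 0.001], [0.002, 0.001, -1.0]]
contact_force: [-0.7, 0.3, -0.3]
gripper_width: -0.0004
```

Run:
```python
from h import *
s=bot.read_state(); print(s["position"],s["contact_force"])
im,C=grab("side","s29",(220,170,400,290),4.4)
im,C=grab("wrist","w29")
W=C;S=cam("scene");D=cam("side")
im,_=grab("scene","c29",(190,170,400,300),3.8)
P=[[.571,y,.05] for y in(-.1275,.0205,.1685)]
print(proj(D,P).round(1),proj(S,P).round(1),proj(W,P).round(1))
for n in("scene","side","wrist"): print(n,[ (q["pixel"],q["confidence"]) for q in spotter.place_of(n,"lid_edge")])
```

```text
[ 0.47040492 -0.01545957  0.21444536] [-0.68819261  0.26442537 -0.26995202]
[[300.6 255.2]
 [288.  224.2]
 [278.5 200.8]] [[324.  261.7]
 [265.  235.4]
 [216.1 213.6]] [[199.  319.9]
 [352.5 319.8]
 [506.  319.8]]
scene [([264.0, 232.2], 0.71)]
side [([286.8, 225.7], 0.71)]
wrist [([354.3, 319.1], 0.71)]
```

View pics/s29.png

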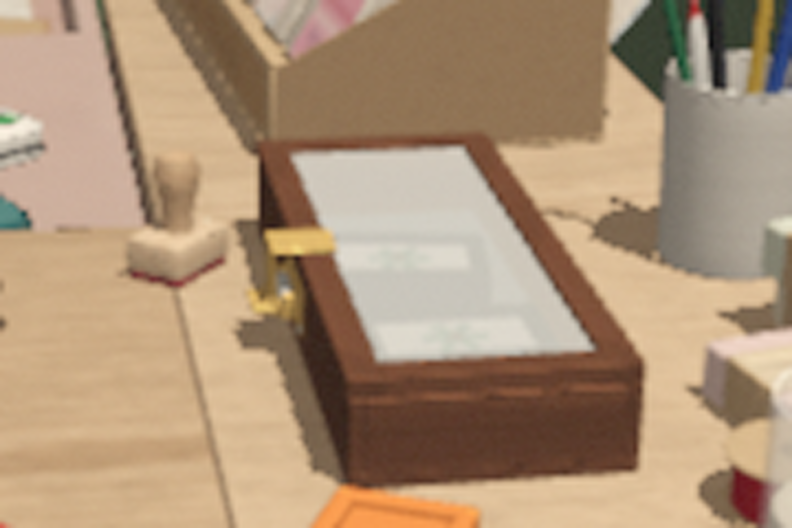

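View pics/w29.png

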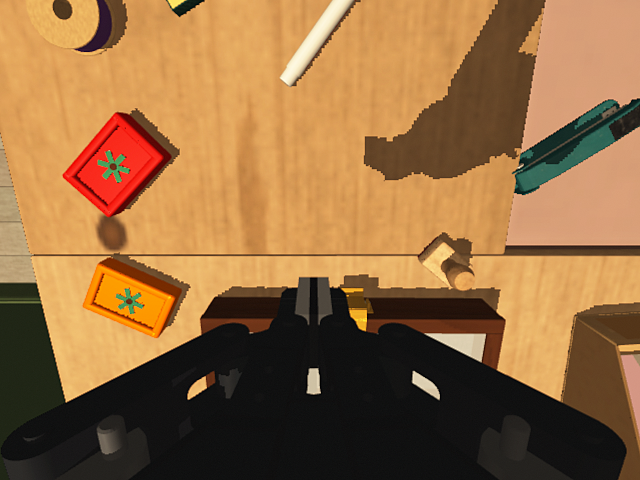

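View pics/c29.png

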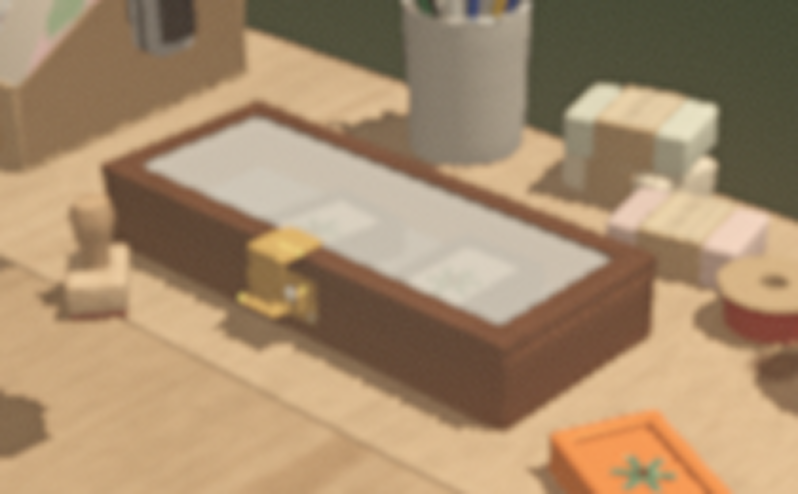

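```bash
python3 -c "
from station import order
print(order.job_done())"
```

```text
the job is handed in; nothing more can be done
None
```

The job is handed in: the stamp is out on the counter, both framed miniatures are in the case picture upwards, and the lid is shut.

- **Stamp:** I set it on the oak in front of the case, with its knob at about (0.524, 0.12). It was still standing there in the last pictures.
- **Frames:** I found two on the counter. The picture-up one went straight into the case. The other lay on its picture, so I stood it on end, regripped it, turned it over and placed it in the case too. Both lay flat with their pictures upwards before I closed the lid. Measured from the case's middle:

| Frame | x (m) | y (m) |
|---|---|---|
| Started picture up | about 0 | -0.06 |
| Turned over | about -0.01 | +0.03 |

- **Lid:** I swung it down from behind and pressed its front edge. The resistance dropped from 7.7 N to 6.6 N between 3.4 and 0 mm above shut, then rose to 19 N with no further movement. After I backed off it stayed flush, with its front edge within about 3 pixels of the shut position and the hasp over the catch.
- **Left alone:** The candle, pink soap, ribbon spool and the red and orange look-alikes were not touched.

Some checks disagreed or fell short:
- **Rim colour:** The frames' rims are black in the images, not pale wood as described. I identified them by their picture and hanger sides.
- **Shifted frame:** After I let go of the turned-over frame, it was about 3 cm from where I had put it and about 10° askew. It stayed flat and within limits, so I left it.
- **Catch:** I judged it caught from the forces and pictures only; I did not try to lift the lid again.

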